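# Check a pile of loan devices back into their foam inserts

## Task

The loan kit came back in one pile: take the pile apart and put every device (mouse, power adapter, silver handset, handheld radio) back into the foam insert cut to its own outline, lying flat and right side up, fully down on the pocket floor. Set them down rather than drop them, tip none of them over, and leave the satellite phone and the calculator where they are.

Things in the scene. Friction and masses are not known exactly. Their poses are not given: they have to be found in the camera images.
- mouse: Pale pink and white mouse, 100 (x) x 60 (y) x 34 mm with a rounded back, flat on top of the pile, 0.08 kg. Origin: underside; body from x = -54 to +46, y = -30 to +30 mm, cord stub at +x; z up. Widest in its lower half. Grasp across y.
- adapter: Black box-shaped laptop power adapter, 108 (x) x 50 (y) x 28 mm (z), flat in the pile under the mouse, second from the top, 0.22 kg. Origin: centre of the underside, z up. Grasp across y.
- handset: Silver handset with small display and keys, 125 (x) x 55 (y) x 22 mm (z); firm body 20 mm high, x = -62 to +55, y = -26 to +28 mm. Flat in the pile under the adapter, third from the top, 0.14 kg. Origin: centre of the underside, z up. Grasp across y.
- handheld_radio: Black two-way radio on its back on the table, bottom of the pile, 0.24 kg, 54 (x) x 160 (y) x 30 mm. Body 54 wide, 28 high, y = -30 to +80 mm; stub antenna, 14 thick, at x = +14, to y = -80; knob at x = -12, to y = -44 mm. Origin: underside, mid of the 160 mm; z up. Grasp the body across x near y = +20 mm.
- mouse_nest: Fixed foam insert on the table, pale base, dark top layer, 168 (x) x 116 (y) mm outside; pocket floor at z = 5, rim at z = 14 mm; finger scoops (34 long, 14 deep) mid of both long sides. Pocket 118 (x) x 70 (y) mm with rounded, nearly oval ends and one cord channel at +x: for the mouse. Origin: underside; the seated device has its origin 5 mm above it, axes along x, y, either way round.
- adapter_nest: Fixed foam insert on the table, pale base, dark top layer, 168 (x) x 108 (y) mm outside; pocket floor at z = 5, rim at z = 14 mm; finger scoops (34 long, 14 deep) mid of both long sides. Pocket rectangular, 118 (x) x 60 (y) mm, with a 14 mm wide lead channel at each end: for the adapter. Origin: underside; the seated device has its origin 5 mm above it, axes along x, y, either way round.
- handset_nest: Fixed foam insert on the table, pale base, dark top layer, 168 (x) x 112 (y) mm outside; pocket floor at z = 5, rim at z = 14 mm; finger scoops (34 long, 14 deep) mid of both long sides. Pocket plainly rectangular, no channels, 135 (x) x 65 (y) mm: for the handset. Origin: underside; the seated device has its origin 5 mm above it, axes along x, y, either way round.
- radio_nest: Fixed foam insert on the table, pale base, dark top layer, 112 (x) x 194 (y) mm outside; pocket floor at z = 5, rim at z = 14 mm; finger scoops (34 long, 14 deep) mid of both long sides. Pocket: radio outline, 64 wide (x) at y = -35 to +85 mm, antenna slot at x = +2 to +26, to y = -87. Origin: underside; the seated device has its origin 5 mm above it, axes along x, y, same way round only.
- sat_phone: Black and yellow satellite phone, 143 x 82 x 34 mm, lying in a fifth foam insert at the left of the work area: already checked in, to be left alone. Origin: centre of the underside.
- calculator: Pale grey desk calculator, 150 x 100 x 22 mm, at the left, to be left alone. Origin: centre of the underside.

How it is judged:
At the end, for the whole second after the job is handed in: Each of the four devices lies at rest in its own insert: its origin within 15 mm of the insert's horizontally and 2 to 9 mm above it (5 mm is seated), right side up within 0.08 rad, its long axis along the pocket within 0.2 rad (horizontal distance between mouse and mouse_nest below 0.015 m and z of mouse in the frame of mouse_nest between 0.002 and 0.009 m and angle between each of mouse, adapter, handset, handheld_radio's own z axis and vertical below 0.08 rad and angle between the y axis of mouse and the y axis of mouse_nest, either way round below 0.2 rad and linear speed of each of mouse, adapter, handset, handheld_radio below 0.02 m/s and angular speed of each of mouse, adapter, handset, handheld_radio below 0.2 rad/s and horizontal distance between adapter and adapter_nest below 0.015 m and z of adapter in the frame of adapter_nest between 0.002 and 0.009 m and angle between the y axis of adapter and the y axis of adapter_nest, either way round below 0.2 rad and horizontal distance between handset and handset_nest below 0.015 m and z of handset in the frame of handset_nest between 0.002 and 0.009 m and angle between the y axis of handset and the y axis of handset_nest, either way round below 0.2 rad and horizontal distance between handheld_radio and radio_nest below 0.015 m and z of handheld_radio in the frame of radio_nest between 0.002 and 0.009 m and angle between the y axis of handheld_radio and the y axis of radio_nest, either way round below 0.2 rad); the robot touches nothing.
It fails at once if a device is tipped over onto its side or end (more than about 50 degrees) (angle between any of mouse, adapter, handset, handheld_radio's own z axis and vertical above 0.9 rad).
It fails at once if a device is dropped into its insert (moving faster than 0.7 m/s less than 10 cm above the table and within 3 cm of the insert's centre) ((horizontal distance between mouse and mouse_nest below 0.03 m and height (world z) of mouse below 0.1 m and linear speed of mouse above 0.7 m/s) or (horizontal distance between adapter and adapter_nest below 0.03 m and height (world z) of adapter below 0.1 m and linear speed of adapter above 0.7 m/s) or (horizontal distance between handset and handset_nest below 0.03 m and height (world z) of handset below 0.1 m and linear speed of handset above 0.7 m/s) or (horizontal distance between handheld_radio and radio_nest below 0.03 m and height (world z) of handheld_radio below 0.1 m and linear speed of handheld_radio above 0.7 m/s)).
It fails at once if the satellite phone is moved more than 2 cm (distance of sat_phone from where it was at the start of the episode above 0.02 m).
It fails at once if the calculator is moved more than 3 cm (distance of calculator from where it was at the start of the episode above 0.03 m).
It also fails if it takes over 125 s, if anything falls off the work surface, if the arm or the gripper's body presses on something with over 40 N, if the wrist force passes 120 N, or if a joint passes its speed limit or range.

## Robot

A 6-joint arm with a two-finger parallel gripper is mounted at the origin on a cart in front of the work surface, level with it; the furniture and walls round the work are solid. World frame = base frame: x ahead of the robot, y to its left, z up, the work surface at z = 0. Lengths are in m, angles in rad, forces in N, time in s.
With the tool pointing down it reaches from about 0.25 to 0.725 m from the base axis. Payload 4 kg.
Tool frame: the origin (TCP) lies midway between the tips of the shut fingers; the grasp point (between the pads) lies 19 mm behind it; z points along the fingers, y is the line along which they close (so a half turn about z gives the same grasp; the last joint's range is limited). The gripper opens to 85 mm and grips with 20 to 120 N. Pads are 22 mm wide; open, the fingers measure 114 mm over their backs; the gripper's body (76 mm by 85 mm) begins 54 mm behind the grasp point. The pads swing forward as they close: fully open they stand 13 mm farther back than shut.
Start: joints at [-1.295, 0.241, 0.005, 1.335, 0, 1.571], TCP at [0.136, -0.481, 0.231] pointing down, gripper open.
Joint ranges: [-2.72, 2.72], [-1.05, 1.87], [-1.09, 1.28], [-1.99, 2.15], [-1.42, 1.44], [-3.14, 3.14]. Speed limits (rad/s): [2.79, 2.79, 3.14, 3.14, 3.14, 3.14].

## Interface

Orientations are given as a unit quaternion [x, y, z, w].
In Python, from workcell import bot gives the robot as it stands. The module is installed in compiled form; this text tells all that it offers.
- The arm moves only by the tool jog_arm, never from a script. Its argument "deltas" is a list of rows, each an object with "fingers": the opening, from 0 (shut) to 1 (fully open); "delta_pos": the shift along the tool's x, y, z normalised to -1 to 1, where 1 is 300 mm, a list of three; "yaw": the turn about the tool's z normalised to -1 to 1, where 1 is pi/4 rad. A call has 1 to 12 rows; each row is the pose to reach, as a shift and turn from the pose commanded when the call began, along the tool's axes at that moment; what a row does not reach only later rows make up. A row lasts 1/10 s, in which the tool goes at most 50 mm and 8.59 degrees, less where a joint would pass 70% of its speed; a pose out of reach is approached as far as the arm can. A call with a number of a shift or a turn outside -1 to 1 is refused whole. A call with a gripper value outside its range is refused whole. The fingers move at their own pace and stop on an object; the grip force is fixed at half the most. Time passes only in rows, so rows that repeat a pose let the fingers close. It gives the time, the measured TCP pose, the force, the opening and the grip force at its end, in the units of the state.
- bot.get_obs(): the state, without advancing time (a new reading comes with each control period).
- bot.camera(name): name is "scene" or "top"; returns a dict with "image" (400x640x3 uint8, red, green, blue), "range_z" (400x640 float32, m along the optical axis (not along the pixel's ray), 0 where there is no reading), "fx", "fy", "cx", "cy" (pixels), "rvec" (rotation vector, rad) and "tvec" (3), from world to camera coordinates, as OpenCV has them. Camera axes: x right, y down, z forward; pixel columns grow to the right and rows downward; lengths in m; the calibration is good to about 2 mm. A picture is of the moment at which its call begins.
- bot.job_done(): hands the job in; it is judged then, once.
The state is a dict: "clock": time; "joint_pos": joint angles; "joint_vel": joint speeds; "tau": joint torques, N m; "eef_pos": TCP position; "tool_rot": TCP orientation; "ft_force": force on the tool from outside, world axes, zero at the start; "ft_torque": the same for the moment, N m; "grip_width": finger opening in m; "grasp_force": force on a finger pad.
Only numpy, scipy, OpenCV 4.12 (cv2) and the standard library are available. Lean on these libraries where they do the work, as an engineer would, in place of code of your own. Each camera call takes 0.05 s, during which the arm holds its last target. There are 200 camera calls.

## Working session

There is one attempt and no reset: what is moved stays moved. The work goes in short steps, Python scripts to look and compute and a tool call to move; the robot and the scene stay as the last step left them, time stands still between calls to the robot, and variables do not carry over. Pictures are saved under pics/ and viewed, at most 14 in all, crops included, and the job is handed in when it is done.

Besides the shell and the picture viewer there is one more tool, called after "Call:" by a JSON object that holds its "op" and its "data". jog_arm: Moves the arm, as the interface text tells. Scaled input: -1 to 1 covers 300 mm each way for a shift and pi/4 rad each way for a turn. Its arguments: {"type":"object","properties":{"deltas":{"type":"array","items":{"type":"object","properties":{"fingers":{"type":"number"},"delta_pos":{"type":"array","items":{"type":"number"}},"yaw":{"type":"number"}}}}},"required":["deltas"]}

```bash
mkdir -p pics
cat > h.py <<'E'
import numpy as np, cv2
from workcell import bot
def cam(n):
    c=bot.camera(n); R=cv2.Rodrigues(np.array(c["rvec"],float))[0]; t=np.array(c["tvec"],float).ravel()
    z=c["range_z"]; v,u=np.mgrid[:400,:640]
    P=np.stack([(u-c["cx"])/c["fx"]*z,(v-c["cy"])/c["fy"]*z,z],-1)
    W=(P-t)@R; W[z==0]=np.nan
    return c["image"],W
def save(im,n): cv2.imwrite("pics/"+n,im[:,:,::-1])
E
python3 - <<'E'
from h import *
im,W=cam("top"); save(im,"t0.png"); np.save("t0.npy",W)
im2,W2=cam("scene"); save(im2,"s0.png"); 
o=bot.get_obs(); print(o["eef_pos"],o["tool_rot"],o["grip_width"])
for r in range(20,400,60): print([tuple(np.round(W[r,c],3)) for c in range(20,640,150)])
E
```

```text
[ 0.13599572 -0.48054359  0.23047824] [ 9.90506084e-01  1.37465406e-01 -1.44351483e-04 -9.68710530e-04] 0.08552051261055554
[(np.float64(1.462), np.float64(1.521), np.float64(-0.7)), (np.float64(1.152), np.float64(0.592), np.float64(0.006)), (np.float64(1.158), np.float64(0.081), np.float64(-0.001)), (np.float64(1.163), np.float64(-0.438), np.float64(-0.005)), (np.float64(1.193), np.float64(-0.998), np.float64(-0.065))]
[(np.float64(1.167), np.float64(1.512), np.float64(-0.709)), (np.float64(0.945), np.float64(0.588), np.float64(0.001)), (np.float64(0.945), np.float64(0.081), np.float64(0.007)), (np.float64(0.949), np.float64(-0.43), np.float64(0.002)), (np.float64(1.173), np.float64(-1.391), np.float64(-0.689))]
[(np.float64(0.873), np.float64(1.496), np.float64(-0.704)), (np.float64(0.74), np.float64(0.585), np.float64(-0.003)), (np.float64(0.741), np.float64(0.081), np.float64(-0.002)), (np.float64(0.742), np.float64(-0.424), np.float64(0.005)), (np.float64(0.879), np.float64(-1.379), np.float64(-0.691))]
[(np.float64(0.585), np.float64(1.472), np.float64(-0.686)), (np.float64(0.5
[... 426 characters left out ...]
at64(-0.418), np.float64(-0.004)), (np.float64(0.305), np.float64(-1.361), np.float64(-0.705))]
[(np.float64(0.028), np.float64(1.457), np.float64(-0.704)), (np.float64(0.028), np.float64(0.761), np.float64(-0.699)), (np.float64(0.144), np.float64(0.081), np.float64(-0.005)), (np.float64(0.026), np.float64(-0.639), np.float64(-0.702)), (np.float64(0.027), np.float64(-1.34), np.float64(-0.692))]
[(np.float64(-0.242), np.float64(1.439), np.float64(-0.695)), (np.float64(-0.246), np.float64(0.756), np.float64(-0.704)), (np.float64(-0.043), np.float64(0.081), np.float64(0.012)), (np.float64(-0.25), np.float64(-0.634), np.float64(-0.709)), (np.float64(0.146), np.float64(-0.478), np.float64(0.68))]
```

View pics/t0.png

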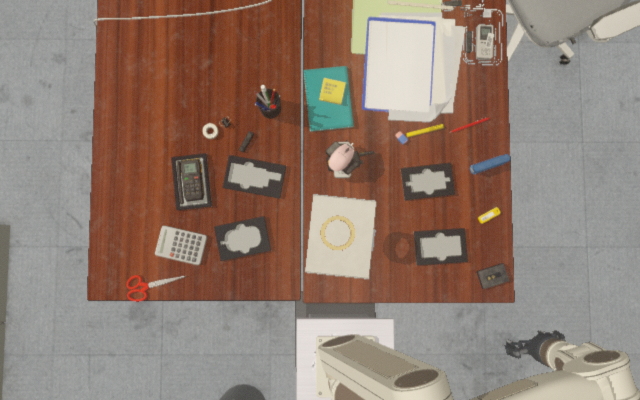

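View pics/s0.png

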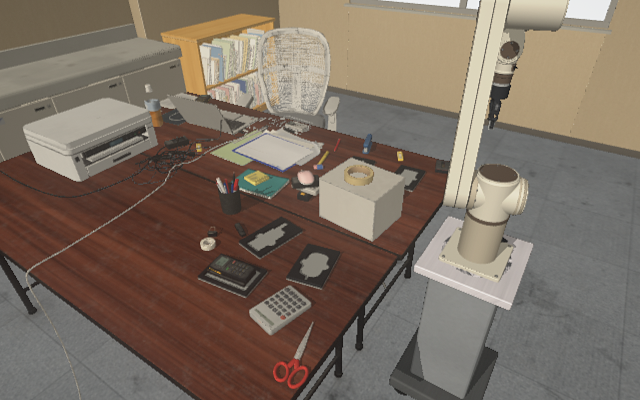

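The top view shows the pile at (342,160). The inserts are radio (254,176), mouse (242,240), adapter (428,182) and handset (441,247). A 17 cm box stands at (340,235). Next I'll fit the inserts and the pile from rectified views.

```bash
cat >> h.py <<'E'
def ortho(im,W,x0,x1,y0,y1,s=1000,zp=0.014):
    # image rectified to plane z=zp: row 0 = x1 (far), col 0 = y1 (left)
    c=bot.camera("top"); 
    H,Wd=int((x1-x0)*s),int((y1-y0)*s); r,q=np.mgrid[:H,:Wd]
    pts=np.stack([x1-r/s,y1-q/s,np.full(r.shape,zp)],-1).reshape(-1,3)
    K=np.array([[c["fx"],0,c["cx"]],[0,c["fy"],c["cy"]],[0,0,1]])
    p=cv2.projectPoints(pts,np.array(c["rvec"],float),np.array(c["tvec"],float),K,None)[0].reshape(H,Wd,2).astype(np.float32)
    return cv2.remap(im,p[...,0],p[...,1],cv2.INTER_CUBIC)
E
python3 - <<'E'
from h import *
im=bot.camera("top"); im,W=cam("top")
for n,(u,v) in dict(radio=(254,176),mouse=(242,240),adapter=(428,182),handset=(441,247)).items():
    c=W[v,u]; a=0.13
    x0,y0=round(c[0]-a,3),round(c[1]-a,3)
    o=ortho(im,W,x0,x0+2*a,y0,y0+2*a)
    save(o,f"n_{n}.png")
    hsv=cv2.cvtColor(o,cv2.COLOR_RGB2HSV)
    m=((hsv[...,1]<70)).astype(np.uint8)
    m=cv2.morphologyEx(m,cv2.MORPH_OPEN,np.ones((9,9)))
    k,l,st,ce=cv2.connectedComponentsWithStats(m); i=l[130,130]
    cs=cv2.findContours((l==i).astype(np.uint8),cv2.RETR_EXTERNAL,cv2.CHAIN_APPROX_NONE)[0]
    R=cv2.minAreaRect(max(cs,key=cv2.contourArea))
    print(n,"ctr",x0+2*a-R[0][1]/1000,y0+2*a-R[0][0]/1000,R[1],R[2],"z",np.round(c[2],3))
    g=((hsv[...,1]<70)&(hsv[...,2]>110)).astype(np.uint8)
    k,l,st,ce=cv2.connectedComponentsWithStats(g); i=l[130,130]
    cs=cv2.findContours((l==i).astype(np.uint8),cv2.RETR_EXTERNAL,cv2.CHAIN_APPROX_NONE)[0]
    R=cv2.minAreaRect(max(cs,key=cv2.contourArea))
    print("  pocket",x0+2*a-R[0][1]/1000,y0+2*a-R[0][0]/1000,R[1],R[2])
x=W[160,342];print(x)
o=ortho(im,W,.48,.74,-.1,.16,2000,0.05)
zz=W[...,2].copy(); zz[np.isnan(zz)]=0
d=ortho(np.clip(zz*2000,0,255).astype(np.float32),W,.48,.74,-.1,.16,2000,.05)
t=[cv2.imread(f"pics/n_{n}.png") for n in("radio","mouse","adapter","handset")]
cv2.imwrite("pics/nests.png",np.vstack([np.hstack(t[:2]),np.hstack(t[2:])]))
cv2.imwrite("pics/pile.png",o[:,:,::-1])
for v in range(130,192,4): print(v,[int(1000*a) for a in W[v,316:376:4,2]])
b=W[(W[...,2]>.13)&(W[...,2]<.25)&(abs(W[...,1])<.4)&(W[...,0]<.7)&(W[...,0]>.1)];print(b.min(0),b.max(0))
E
```

```text
radio ctr 0.6158736572265625 0.2995526428222657 (190.8030548095703, 108.57781219482422) 10.41602897644043 z 0.012
  pocket 0.6127140350341796 0.30320396423339846 (171.72833251953125, 90.10196685791016) 21.077491760253906
mouse ctr 0.41190849304199223 0.33655966186523434 (113.2542495727539, 166.3534393310547) 78.11134338378906 z 0.007
  pocket 0.4090866394042969 0.33930062866210936 (94.1690902709961, 129.02178955078125) 55.885528564453125
adapter ctr 0.6010793762207032 -0.2758194885253906 (103.75318908691406, 167.1405792236328) 83.48019409179688 z -0.003
  pocket 0.6010867004394531 -0.2764364166259765 (145.89889526367188, 85.30409240722656) 8.746161460876465
handset ctr 0.3853633117675781 -0.31426806640625 (108.08808898925781, 167.49867248535156) 86.05481719970703 z 0.005
  pocket 0.3859974670410157 -0.3154644775390625 (92.6924057006836, 133.87319946289062) 85.91438293457031
[0.65697047 0.014223   0.1079174 ]
130 [-6, 0, 1, 1, 0, -1, 0, -2, 3, 1, 2, 7, 3, -5, 3]
134 [1, -1, 2, 1, 4, -5, -1, 3, 5, -6, 7, 2, 0, 2, 1]
138 [0, 2, -1, 0, 6, 3, 4, -7, 11, 1, 3, -3, -5, 3, 0]
142 [-5, 3, 2, 4, 1, 72, 47, 50, 49, 2, -2, 1, -2, -3, -1]
146 [10, -3, 5, -2, 72, 73, 95, 91, 92, 79, 6, -4, -1, 2, 0]
150 [-4, 0, -1, 72, 77, 95, 102, 104, 95, 89, 5, 1, 2, 2, -3]
154 [1, -2, 7, 68, 93, 108, 113, 105, 100, 90, 24, 23, 19, 18, 4]
158 [2, 6, -3, 26, 98, 106, 108, 107, 98, 70, 34, 3, 1, 0, 5]
162 [-5, -4, -7, 35, 95, 106, 111, 109, 97, 75, 70, 29, -5, -1, -5]
166 [-3, -2, 1, 20, 102, 103, 97, 95, 76, 75, 74, 0, 0, 8, 3]
170 [3, 3, 4, 0, 9, 96, 81, 66, 69, 73, 0, -6, 0, -1, -5]
174 [2, 0, 0, -5, -3, 52, 47, 52, 42, 2, 5, -4, -2, -7, 2]
178 [-4, 7, 1, 0, -1, 0, 5, 1, -5, -8, 7, -4, -2, 0, 7]
182 [4, 3, -5, 2, 3, 0, -3, 2, -2, 0, 5, -1, 1, 3, 5]
186 [-1, 2, -5, -6, 2, 1, 2, 7, 0, 0, 3, 4, -5, 2, -4]
190 [-5, 1, 1, 2, -2, -4, -2, 5, -6, 1, 1, 1, 5, 0, -1]
[ 0.10493592 -0.08240632  0.14329729] [0.54491701 0.12922842 0.24984129]
```

View pics/nests.png

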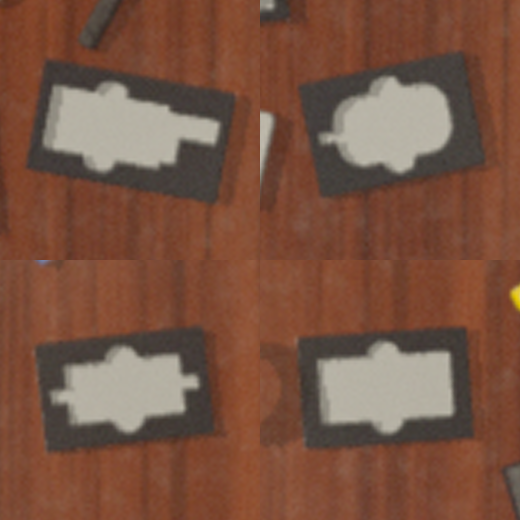

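View pics/pile.png

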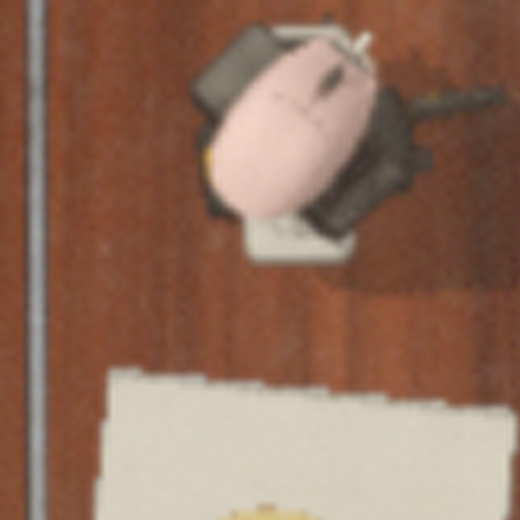

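Insert outline sizes agree with the spec to within 4 mm, and all four are identified. In the pile view the mouse points up-right, with its cord at (365,42). The adapter lies across it, running from upper left to lower right. Next I'll fit the mouse.

```bash
cat >> h.py <<'E'
def plan(x,y,z,phi):
    # world target (tool-x heading phi deg) -> jog units from the present pose
    from scipy.spatial.transform import Rotation as Ro
    o=bot.get_obs(); p=np.array(o["eef_pos"]); R=Ro.from_quat(o["tool_rot"]).as_matrix()
    h=np.degrees(np.arctan2(R[1,0],R[0,0])); d=R.T@(np.array([x,y,z])-p)/0.3
    dy=-((phi-h+180)%360-180)
    print("delta",np.round(d,3),"yaw",round(dy/45,3),"| heading",round(h,1),"pos",np.round(p,4),"w",round(o["grip_width"],4),"gf",round(float(np.max(o["grasp_force"])),1),"q",np.round(o["joint_pos"],2),"t",round(o["clock"],1),"F",np.round(o["ft_force"],1))
def rect(mask,x1,y1,s):
    cs=cv2.findContours(mask.astype(np.uint8),cv2.RETR_EXTERNAL,cv2.CHAIN_APPROX_NONE)[0]
    c=max(cs,key=cv2.contourArea); b=cv2.boxPoints(cv2.minAreaRect(c))
    w=np.stack([x1-b[:,1]/s,y1-b[:,0]/s],1); e=[w[1]-w[0],w[2]-w[1]]; L=sorted(e,key=np.linalg.norm)
    return w.mean(0),np.linalg.norm(L[1]),np.linalg.norm(L[0]),np.degrees(np.arctan2(L[1][1],L[1][0]))%180
E
python3 - <<'E'
from h import *
im,W=cam("top")
for zp in (.09,.1):
    o=ortho(im,W,.52,.76,-.1,.14,2000,zp).astype(int)
    m=(o[...,0]>150)&(o[...,0]-o[...,2]>15)&(o[...,1]-o[...,2]<25)
    m=cv2.morphologyEx(m.astype(np.uint8),cv2.MORPH_OPEN,np.ones((15,15)))
    print(zp,rect(m,.76,.14,2000))
b=(W[...,2]>.155)&(W[...,2]<.185)&(W[...,0]>.2)&(W[...,0]<.6)&(abs(W[...,1])<.3)
print(np.percentile(W[b],[1,99],axis=0))
plan(.66,.015,.25,143); plan(.66,.015,.25,-37)
E
```

```text
0.09 (array([0.66341513, 0.01858987], dtype=float32), np.float32(0.11982658), np.float32(0.07056724), np.float32(166.46414))
0.1 (array([0.6617546, 0.0191216], dtype=float32), np.float32(0.11893691), np.float32(0.07049165), np.float32(167.05737))
[[ 0.30370825 -0.07357254  0.16036477]
 [ 0.53629059  0.12042274  0.17599232]]
delta [ 2.13  -1.116 -0.062] yaw -2.827 | heading 15.8 pos [ 0.1362 -0.4811  0.2313] w 0.0855 gf 0.0 q [-1.29  0.24  0.01  1.34 -0.    1.57] t 0.7 F [-0.8  0.5  0.5]
delta [ 2.13  -1.116 -0.062] yaw 1.173 | heading 15.8 pos [ 0.1362 -0.4811  0.2313] w 0.0855 gf 0.0 q [-1.29  0.24  0.01  1.34 -0.    1.57] t 0.7 F [-0.8  0.5  0.5]
```

Call:
{"op": "jog_arm", "data": {"deltas": [{"delta_pos": [0.3, -0.15, -0.25], "yaw": 0.3, "fingers": 1}, {"delta_pos": [0.9, -0.3, -0.25], "yaw": 1, "fingers": 1}, {"delta_pos": [0.9, -0.3, -0.25], "yaw": 1, "fingers": 1}, {"delta_pos": [0.9, -0.3, -0.25], "yaw": 1, "fingers": 1}, {"delta_pos": [0.9, -0.3, -0.25], "yaw": 1, "fingers": 1}, {"delta_pos": [0.9, -0.3, -0.25], "yaw": 1, "fingers": 1}, {"delta_pos": [0.9, -0.3, -0.25], "yaw": 1, "fingers": 1}, {"delta_pos": [0.9, -0.3, -0.25], "yaw": 1, "fingers": 1}]}}

```text
clock: 1.45
eef_pos: [0.3743, -0.3193, 0.307]
tool_rot: [0.968, -0.249, 0.001, 0.0]
ft_force: [0.7, 0.4, -0.4]
grip_width: 0.0852
grasp_force: 0.0
```

```bash
python3 - <<'E'
from h import *
im,W=cam("top")
zp=.09
o=ortho(im,W,.52,.76,-.1,.14,2000,zp)
i=o.astype(int); hsv=cv2.cvtColor(o,cv2.COLOR_RGB2HSV)
m=((i[...,0]>130)&(i[...,1]>100)&(i[...,0]-i[...,1]>8)&(i[...,0]-i[...,1]<70)).astype(np.uint8)
m=cv2.morphologyEx(m,cv2.MORPH_OPEN,np.ones((21,21)))
print(rect(m,.76,.14,2000), m.sum()/4e6)
cv2.imwrite("pics/mm.png",np.hstack([o[:,:,::-1],cv2.merge([m*255]*3)])[:, :]); 
q=W[(W[...,2]>.086)&(W[...,2]<.12)&(W[...,0]>.58)&(W[...,0]<.75)&(abs(W[...,1])<.1)]
print(len(q),cv2.minAreaRect(q[:,:2].astype(np.float32)*1000),q.mean(0))
plan(.66,.015,.22,-37)
E
cd pics; python3 -c "
import cv2;a=cv2.imread('mm.png');cv2.imwrite('mm1.png',cv2.resize(a,(800,400)))"
```

```text
(array([0.67097604, 0.0159023 ], dtype=float32), np.float32(0.10464021), np.float32(0.06272313), np.float32(137.60257)) 0.00523025
454 ((673.649658203125, 15.048011779785156), (63.07962417602539, 103.10829162597656), 66.50032806396484) [0.66772414 0.01696678 0.09995878]
delta [ 0.296 -1.445  0.287] yaw 0.176 | heading -29.1 pos [ 0.3716 -0.3207  0.3062] w 0.0857 gf 0.0 q [-0.71  0.2   0.15  1.52 -0.    2.94] t 1.6 F [-0.  -0.3 -0.9]
```

View pics/mm1.png

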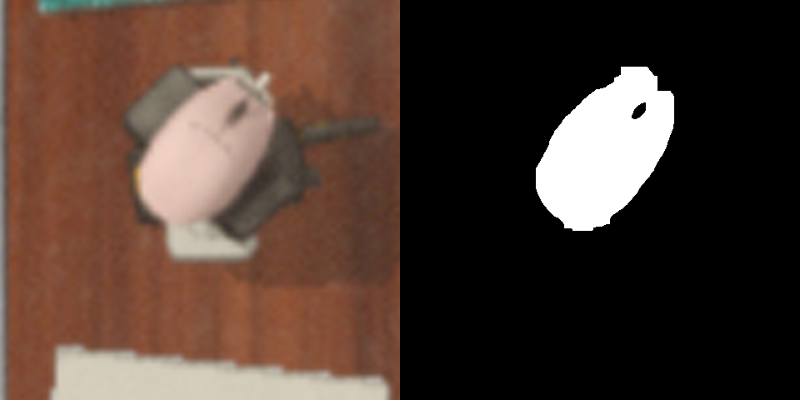

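Call:
{"op": "jog_arm", "data": {"deltas": [{"delta_pos": [0.15, -0.8, 0], "yaw": -1, "fingers": 1}, {"delta_pos": [0.15, -0.8, 0], "yaw": -1, "fingers": 1}, {"delta_pos": [0.15, -0.8, 0], "yaw": -1, "fingers": 1}, {"delta_pos": [0.15, -0.8, 0], "yaw": -1, "fingers": 1}, {"delta_pos": [0.15, -0.8, 0], "yaw": -1, "fingers": 1}, {"delta_pos": [0.15, -0.8, 0], "yaw": -1, "fingers": 1}]}}

```text
clock: 2.15
eef_pos: [0.5297, -0.1308, 0.3051]
tool_rot: [0.99, 0.141, -0.0, -0.001]
ft_force: [0.1, -0.2, -0.3]
grip_width: 0.0852
grasp_force: 0.0
```

Call:
{"op": "jog_arm", "data": {"deltas": [{"delta_pos": [0, 0, 0], "yaw": -1, "fingers": 1}, {"delta_pos": [0, 0, 0], "yaw": -1, "fingers": 1}, {"delta_pos": [0, 0, 0], "yaw": -1, "fingers": 1}, {"delta_pos": [0, 0, 0], "yaw": -1, "fingers": 1}, {"delta_pos": [0, 0, 0], "yaw": -1, "fingers": 1}, {"delta_pos": [0, 0, 0], "yaw": -1, "fingers": 1}]}}

```text
clock: 2.75
eef_pos: [0.5268, -0.1352, 0.3059]
tool_rot: [0.862, 0.506, -0.0, -0.0]
ft_force: [-0.3, -0.6, 0.2]
grip_width: 0.0853
grasp_force: 0.0
```

Call:
{"op": "jog_arm", "data": {"deltas": [{"delta_pos": [0, 0, 0], "yaw": -1, "fingers": 1}, {"delta_pos": [0, 0, 0], "yaw": -1, "fingers": 1}, {"delta_pos": [0, 0, 0], "yaw": -1, "fingers": 1}, {"delta_pos": [0, 0, 0], "yaw": -1, "fingers": 1}, {"delta_pos": [0, 0, 0], "yaw": -1, "fingers": 1}, {"delta_pos": [0, 0, 0], "yaw": -1, "fingers": 1}]}}

```text
clock: 3.35
eef_pos: [0.5268, -0.1352, 0.306]
tool_rot: [0.603, 0.798, -0.0, -0.0]
ft_force: [-0.6, 1.0, -0.1]
grip_width: 0.0854
grasp_force: 0.0
```

Run:
```python
from h import *
a=cv2.imread("pics/mm.png")[:,480:,0]; a=(a>127).astype(np.uint8)
a=cv2.morphologyEx(a,cv2.MORPH_CLOSE,np.ones((31,31))); a=cv2.morphologyEx(a,cv2.MORPH_OPEN,cv2.getStructuringElement(cv2.MORPH_ELLIPSE,(75,75)))
m=cv2.moments(a,True); u,v=m['m10']/m['m00'],m['m01']/m['m00']
print("ctr",.76-v/2000,.14-u/2000,"ang",np.degrees(.5*np.arctan2(2*m['mu11'],m['mu20']-m['mu02'])))
c=max(cv2.findContours(a,cv2.RETR_EXTERNAL,cv2.CHAIN_APPROX_NONE)[0],key=cv2.contourArea); print(cv2.fitEllipse(c))
plan(.67,.016,.2,145)
```

```text
ctr 0.6687044878485164 0.017525769096963392 ang -52.05109908751861
((244.65419006347656, 182.92054748535156), (124.46244049072266, 205.710205078125), 38.037479400634766)
delta [0.355 0.597 0.353] yaw -0.87 | heading 105.8 pos [ 0.5268 -0.1352  0.306 ] w 0.0854 gf 0.0 q [-0.25  0.31  0.3   1.55 -0.    1.04] t 3.4 F [-0.6  1.  -0.1]
```

Call:
{"op": "jog_arm", "data": {"deltas": [{"delta_pos": [0.357, 0.595, 0.353], "yaw": -0.8, "fingers": 1}, {"delta_pos": [0.357, 0.595, 0.353], "yaw": -0.8, "fingers": 1}, {"delta_pos": [0.357, 0.595, 0.353], "yaw": -0.8, "fingers": 1}, {"delta_pos": [0.357, 0.595, 0.353], "yaw": -0.8, "fingers": 1}, {"delta_pos": [0.357, 0.595, 0.353], "yaw": -0.8, "fingers": 1}, {"delta_pos": [0.357, 0.595, 0.353], "yaw": -0.8, "fingers": 1}, {"delta_pos": [0.357, 0.595, 0.353], "yaw": -0.8, "fingers": 1}, {"delta_pos": [0.357, 0.595, 0.353], "yaw": -0.8, "fingers": 1}]}}

```text
clock: 4.15
eef_pos: [0.6701, 0.0162, 0.2013]
tool_rot: [0.328, 0.945, -0.0, 0.0]
ft_force: [-0.3, -1.2, 0.1]
grip_width: 0.0855
grasp_force: 0.0
```

Run:
```python
from h import *
plan(.669,.017,.073,142)
```

```text
delta [ 0.005 -0.     0.428] yaw -0.008 | heading 141.6 pos [0.6701 0.0162 0.2013] w 0.0855 gf 0.0 q [ 0.02  0.61  0.48  1.45 -0.    0.69] t 4.2 F [-0.3 -1.2  0.1]
```

Call:
{"op": "jog_arm", "data": {"deltas": [{"delta_pos": [0, 0, 0.16], "yaw": 0, "fingers": 1}, {"delta_pos": [0, 0, 0.3], "yaw": 0, "fingers": 1}, {"delta_pos": [0, 0, 0.38], "yaw": 0, "fingers": 1}, {"delta_pos": [0, 0, 0.427], "yaw": 0, "fingers": 1}, {"delta_pos": [0, 0, 0.427], "yaw": 0, "fingers": 1}, {"delta_pos": [0, 0, 0.427], "yaw": 0, "fingers": 1}]}}

```text
clock: 4.75
eef_pos: [0.6715, 0.0174, 0.0745]
tool_rot: [0.328, 0.945, 0.001, 0.001]
ft_force: [-0.4, -0.1, 1.1]
grip_width: 0.0856
grasp_force: 0.0
```

Call:
{"op": "jog_arm", "data": {"deltas": [{"delta_pos": [0, 0, 0], "yaw": 0, "fingers": 0}, {"delta_pos": [0, 0, 0], "yaw": 0, "fingers": 0}, {"delta_pos": [0, 0, 0], "yaw": 0, "fingers": 0}, {"delta_pos": [0, 0, 0], "yaw": 0, "fingers": 0}, {"delta_pos": [0, 0, 0], "yaw": 0, "fingers": 0}, {"delta_pos": [0, 0, 0], "yaw": 0, "fingers": 0}, {"delta_pos": [0, 0, 0], "yaw": 0, "fingers": 0}, {"delta_pos": [0, 0, 0], "yaw": 0, "fingers": 0}]}}

```text
clock: 5.55
eef_pos: [0.6722, 0.0181, 0.0754]
tool_rot: [0.327, 0.945, 0.001, 0.003]
ft_force: [-0.4, -0.8, 6.3]
grip_width: 0.0563
grasp_force: 64.1
```

Call:
{"op": "jog_arm", "data": {"deltas": [{"delta_pos": [0, 0, -0.05], "yaw": 0, "fingers": 0}, {"delta_pos": [0, 0, -0.12], "yaw": 0, "fingers": 0}, {"delta_pos": [0, 0, -0.25], "yaw": 0, "fingers": 0}, {"delta_pos": [0, 0, -0.4], "yaw": 0, "fingers": 0}, {"delta_pos": [0, 0, -0.55], "yaw": 0, "fingers": 0}, {"delta_pos": [0, 0, -0.7], "yaw": 0, "fingers": 0}, {"delta_pos": [0, 0, -0.7], "yaw": 0, "fingers": 0}]}}

```text
clock: 6.25
eef_pos: [0.6734, 0.0185, 0.2921]
tool_rot: [0.327, 0.945, 0.003, 0.008]
ft_force: [0.5, 0.7, -0.6]
grip_width: 0.0561
grasp_force: 63.9
```

Run:
```python
from h import *
plan(.412,.337,.25,-78)
```

```text
delta [1.343 0.295 0.127] yaw -3.115 | heading 141.8 pos [0.6734 0.0185 0.2921] w 0.0561 gf 63.9 q [0.03 0.6  0.71 1.66 0.   0.69] t 6.2 F [ 0.5  0.7 -0.6]
```

Call:
{"op": "jog_arm", "data": {"deltas": [{"delta_pos": [0.1, 0.03, 0], "yaw": -0.1, "fingers": 0}, {"delta_pos": [0.25, 0.05, 0], "yaw": -0.3, "fingers": 0}, {"delta_pos": [0.4, 0.08, 0], "yaw": -0.5, "fingers": 0}, {"delta_pos": [0.55, 0.12, 0], "yaw": -0.7, "fingers": 0}, {"delta_pos": [0.7, 0.15, 0], "yaw": -0.9, "fingers": 0}, {"delta_pos": [0.85, 0.19, 0], "yaw": -1, "fingers": 0}, {"delta_pos": [1, 0.22, 0], "yaw": -1, "fingers": 0}, {"delta_pos": [1, 0.22, 0], "yaw": -1, "fingers": 0}]}}

```text
clock: 7.05
eef_pos: [0.4718, 0.2596, 0.2829]
tool_rot: [-0.063, 0.998, 0.001, -0.0]
ft_force: [0.2, 0.5, -0.7]
grip_width: 0.0562
grasp_force: 63.9
```

Call:
{"op": "jog_arm", "data": {"deltas": [{"delta_pos": [0, 0, 0], "yaw": -1, "fingers": 0}, {"delta_pos": [0, 0, 0], "yaw": -1, "fingers": 0}, {"delta_pos": [0, 0, 0], "yaw": -1, "fingers": 0}, {"delta_pos": [0, 0, 0], "yaw": -1, "fingers": 0}, {"delta_pos": [0, 0, 0], "yaw": -1, "fingers": 0}, {"delta_pos": [0, 0, 0], "yaw": -1, "fingers": 0}]}}

```text
clock: 7.65
eef_pos: [0.4759, 0.2551, 0.2824]
tool_rot: [-0.438, 0.899, -0.0, 0.0]
ft_force: [-0.1, 0.1, -0.8]
grip_width: 0.056
grasp_force: 63.9
```

Run:
```python
from h import *
im,W=cam("top"); save(im[120:300,200:420],"a.png")
cv2.imwrite("pics/a.png",cv2.resize(cv2.imread("pics/a.png"),None,fx=3,fy=3,interpolation=cv2.INTER_CUBIC))
plan(.412,.337,.15,-78)
```

```text
delta [-0.084  0.336  0.441] yaw -1.113 | heading -128.1 pos [0.4759 0.2551 0.2824] w 0.0563 gf 63.9 q [ 0.49  0.31  0.23  1.49 -0.   -0.41] t 7.7 F [-0.4  0.5 -1.3]
```

View pics/a.png

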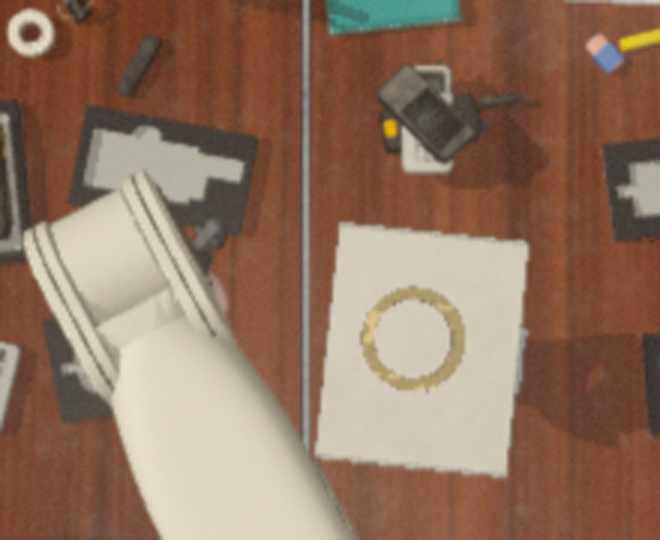

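Call:
{"op": "jog_arm", "data": {"deltas": [{"delta_pos": [-0.02, 0.15, 0.1], "yaw": -0.18, "fingers": 0}, {"delta_pos": [-0.04, 0.25, 0.2], "yaw": -0.36, "fingers": 0}, {"delta_pos": [-0.06, 0.335, 0.3], "yaw": -0.55, "fingers": 0}, {"delta_pos": [-0.08, 0.335, 0.4], "yaw": -0.75, "fingers": 0}, {"delta_pos": [-0.08, 0.335, 0.5], "yaw": -0.93, "fingers": 0}, {"delta_pos": [-0.08, 0.335, 0.55], "yaw": -1, "fingers": 0}, {"delta_pos": [-0.08, 0.335, 0.6], "yaw": -1, "fingers": 0}, {"delta_pos": [-0.08, 0.335, 0.6], "yaw": -1, "fingers": 0}]}}

```text
clock: 8.5
eef_pos: [0.4102, 0.3352, 0.1001]
tool_rot: [0.747, -0.664, -0.0, 0.002]
ft_force: [-0.6, 0.1, -1.2]
grip_width: 0.0562
grasp_force: 64.0
```

Run:
```python
from h import *
plan(.413,.333,.05,-78)
```

```text
delta [ 0.008 -0.009  0.167] yaw -0.117 | heading -83.3 pos [0.4102 0.3352 0.1001] w 0.0562 gf 64.0 q [ 0.69  0.4  -0.13  1.05 -0.   -1.  ] t 8.5 F [-0.6  0.1 -1.2]
```

Call:
{"op": "jog_arm", "data": {"deltas": [{"delta_pos": [0.008, -0.009, 0.05], "yaw": -0.117, "fingers": 0}, {"delta_pos": [0.008, -0.009, 0.13], "yaw": -0.117, "fingers": 0}, {"delta_pos": [0.008, -0.009, 0.2], "yaw": -0.117, "fingers": 0}, {"delta_pos": [0.008, -0.009, 0.25], "yaw": -0.117, "fingers": 0}, {"delta_pos": [0.008, -0.009, 0.28], "yaw": -0.117, "fingers": 0}, {"delta_pos": [0.008, -0.009, 0.3], "yaw": -0.117, "fingers": 0}, {"delta_pos": [0.008, -0.009, 0.312], "yaw": -0.117, "fingers": 0}, {"delta_pos": [0.008, -0.009, 0.312], "yaw": -0.117, "fingers": 0}, {"delta_pos": [0.008, -0.009, 0.312], "yaw": -0.117, "fingers": 0}]}}

```text
clock: 9.4
eef_pos: [0.4147, 0.3349, 0.0094]
tool_rot: [0.777, -0.629, 0.0, -0.001]
ft_force: [-0.6, 0.5, -0.0]
grip_width: 0.0564
grasp_force: 64.0
```

Call:
{"op": "jog_arm", "data": {"deltas": [{"delta_pos": [0, 0.004, 0.007], "yaw": 0, "fingers": 0}, {"delta_pos": [0, 0.004, 0.014], "yaw": 0, "fingers": 0}, {"delta_pos": [0, 0.004, 0.014], "yaw": 0, "fingers": 0}]}}

```text
clock: 9.7
eef_pos: [0.4132, 0.3345, 0.0048]
tool_rot: [0.778, -0.629, 0.0, -0.0]
ft_force: [-0.6, -0.8, -0.5]
grip_width: 0.0564
grasp_force: 64.1
```

Call:
{"op": "jog_arm", "data": {"deltas": [{"delta_pos": [0, 0, 0.002], "yaw": 0, "fingers": 0}, {"delta_pos": [0, 0, 0.002], "yaw": 0, "fingers": 0.7}, {"delta_pos": [0, 0, 0.002], "yaw": 0, "fingers": 0.78}, {"delta_pos": [0, 0, 0.002], "yaw": 0, "fingers": 0.78}, {"delta_pos": [0, 0, 0.002], "yaw": 0, "fingers": 0.78}, {"delta_pos": [0, 0, 0.002], "yaw": 0, "fingers": 0.78}]}}

```text
clock: 10.3
eef_pos: [0.4131, 0.3343, 0.0038]
tool_rot: [0.778, -0.629, -0.0, 0.0]
ft_force: [-0.4, 0.2, 0.5]
grip_width: 0.0665
grasp_force: 0.0
```

Call:
{"op": "jog_arm", "data": {"deltas": [{"delta_pos": [0, 0, -0.04], "yaw": 0, "fingers": 0.78}, {"delta_pos": [0, 0, -0.12], "yaw": 0, "fingers": 0.78}, {"delta_pos": [0, 0, -0.28], "yaw": 0, "fingers": 1}, {"delta_pos": [0, 0, -0.44], "yaw": 0, "fingers": 1}, {"delta_pos": [0, 0, -0.6], "yaw": 0, "fingers": 1}, {"delta_pos": [0, 0, -0.75], "yaw": 0, "fingers": 1}, {"delta_pos": [0, 0, -0.85], "yaw": 0, "fingers": 1}, {"delta_pos": [0, 0, -0.85], "yaw": 0, "fingers": 1}]}}

```text
clock: 11.1
eef_pos: [0.4151, 0.336, 0.2656]
tool_rot: [0.778, -0.629, 0.001, -0.006]
ft_force: [0.7, 0.4, 0.5]
grip_width: 0.0853
grasp_force: 0.0
```

Run:
```python
from h import *
im,W=cam("top"); 
zp=.076
o=ortho(im,W,.56,.76,-.08,.12,3000,zp)
h=ortho(np.nan_to_num(W[...,2]).astype(np.float32),W,.56,.76,-.08,.12,3000,zp)
m=((h>.064)&(h<.1)).astype(np.uint8); m=cv2.morphologyEx(m,cv2.MORPH_OPEN,np.ones((31,31)))
print(rect(m,.76,.12,3000))
o2=o.copy(); cs=cv2.findContours(m,0,2)[0]; cv2.drawContours(o2,cs,-1,(0,255,0),1)
s=ortho(im,W,.31,.51,.24,.44,3000,.02)
cv2.imwrite("pics/b.png",cv2.resize(np.hstack([o2,s]),(800,400))[:,:,::-1])
plan(.67,.02,.2,142)
```

```text
(array([0.6709998 , 0.01398561], dtype=float32), np.float32(0.108189665), np.float32(0.05177856), np.float32(44.5878))Traceback (most recent call last):
  File "<stdin>", line 10, in <module>
    return _nx.concatenate(arrs, 1, dtype=dtype, casting=casting)
           ~~~~~~~~~~~~~~~^^^^^^^^^^^^^^^^^^^^^^^^^^^^^^^^^^^^^^^
ValueError: all the input array dimensions except for the concatenation axis must match exactly, but along dimension 0, the array at index 0 has size 599 and the array at index 1 has size 600
```

Run:
```python
from h import *
im,W=cam("top"); save(cv2.resize(im[190:290,190:310],None,fx=5,fy=5,interpolation=cv2.INTER_CUBIC),"b.png")
plan(.671,.014,.28,-135.4)
```

```text
delta [ 1.222 -0.62  -0.075] yaw 1.277 | heading -77.9 pos [0.4123 0.3336 0.2574] w 0.0853 gf 0.0 q [ 0.68  0.3   0.15  1.42  0.   -1.1 ] t 11.3 F [ 0.6 -0.2  0.2]
```

View pics/b.png

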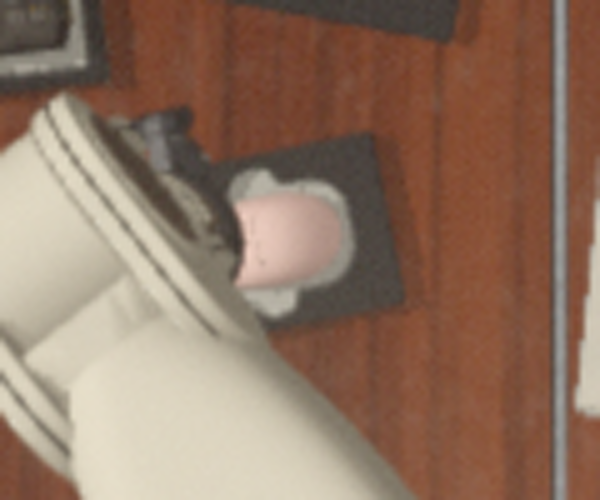

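The mouse sits centred in its pocket at (290,240), parallel to the outline. Next is the adapter.

Call:
{"op": "jog_arm", "data": {"deltas": [{"delta_pos": [1, -0.51, -0.07], "yaw": 1, "fingers": 1}, {"delta_pos": [1, -0.51, -0.07], "yaw": 1, "fingers": 1}, {"delta_pos": [1, -0.51, -0.07], "yaw": 1, "fingers": 1}, {"delta_pos": [1, -0.51, -0.07], "yaw": 1, "fingers": 1}, {"delta_pos": [1, -0.51, -0.07], "yaw": 1, "fingers": 1}, {"delta_pos": [1, -0.51, -0.07], "yaw": 1, "fingers": 1}, {"delta_pos": [1, -0.51, -0.07], "yaw": 1, "fingers": 1}, {"delta_pos": [1, -0.51, -0.07], "yaw": 1, "fingers": 1}]}}

```text
clock: 12.15
eef_pos: [0.6272, 0.0682, 0.2769]
tool_rot: [-0.475, 0.88, 0.0, -0.002]
ft_force: [0.8, 0.0, -0.2]
grip_width: 0.0853
grasp_force: 0.0
```

Run:
```python
from h import *
plan(.671,.014,.14,-135.4)
```

```text
delta [ 0.069 -0.222  0.456] yaw 0.269 | heading -123.3 pos [0.6272 0.0682 0.2769] w 0.0853 gf 0.0 q [ 0.11  0.51  0.52  1.58 -0.   -0.88] t 12.2 F [ 0.8  0.  -0.2]
```

Call:
{"op": "jog_arm", "data": {"deltas": [{"delta_pos": [0.069, -0.222, 0.1], "yaw": 0.27, "fingers": 1}, {"delta_pos": [0.069, -0.222, 0.2], "yaw": 0.27, "fingers": 1}, {"delta_pos": [0.069, -0.222, 0.3], "yaw": 0.27, "fingers": 1}, {"delta_pos": [0.069, -0.222, 0.4], "yaw": 0.27, "fingers": 1}, {"delta_pos": [0.069, -0.222, 0.456], "yaw": 0.27, "fingers": 1}, {"delta_pos": [0.069, -0.222, 0.456], "yaw": 0.27, "fingers": 1}, {"delta_pos": [0.069, -0.222, 0.456], "yaw": 0.27, "fingers": 1}]}}

```text
clock: 12.85
eef_pos: [0.6693, 0.0199, 0.1423]
tool_rot: [-0.382, 0.924, 0.0, -0.001]
ft_force: [0.8, 0.8, 0.3]
grip_width: 0.0851
grasp_force: 0.0
```

Run:
```python
from h import *
plan(.671,.014,.048,-135.4)
```

```text
delta [ 0.009 -0.019  0.314] yaw 0.008 | heading -135.0 pos [0.6693 0.0199 0.1423] w 0.0851 gf 0.0 q [ 0.03  0.63  0.37  1.31  0.   -0.75] t 12.8 F [0.8 0.8 0.3]
```

Call:
{"op": "jog_arm", "data": {"deltas": [{"delta_pos": [0.009, -0.019, 0.1], "yaw": 0, "fingers": 1}, {"delta_pos": [0.009, -0.019, 0.2], "yaw": 0, "fingers": 1}, {"delta_pos": [0.009, -0.019, 0.27], "yaw": 0, "fingers": 1}, {"delta_pos": [0.009, -0.019, 0.312], "yaw": 0, "fingers": 1}, {"delta_pos": [0.009, -0.019, 0.312], "yaw": 0, "fingers": 1}, {"delta_pos": [0.009, -0.019, 0.312], "yaw": 0, "fingers": 1}]}}

```text
clock: 13.45
eef_pos: [0.6732, 0.0136, 0.0511]
tool_rot: [-0.382, 0.924, -0.0, 0.001]
ft_force: [-0.4, -0.6, 0.3]
grip_width: 0.0855
grasp_force: 0.0
```

Call:
{"op": "jog_arm", "data": {"deltas": [{"delta_pos": [0, 0, 0], "yaw": 0, "fingers": 0}, {"delta_pos": [0, 0, 0], "yaw": 0, "fingers": 0}, {"delta_pos": [0, 0, 0], "yaw": 0, "fingers": 0}, {"delta_pos": [0, 0, 0], "yaw": 0, "fingers": 0}, {"delta_pos": [0, 0, 0], "yaw": 0, "fingers": 0}, {"delta_pos": [0, 0, 0], "yaw": 0, "fingers": 0}, {"delta_pos": [0, 0, 0], "yaw": 0, "fingers": 0}, {"delta_pos": [0, 0, 0], "yaw": 0, "fingers": 0}]}}

```text
clock: 14.25
eef_pos: [0.6732, 0.0135, 0.0513]
tool_rot: [-0.382, 0.924, -0.0, 0.001]
ft_force: [-0.2, -0.2, 5.6]
grip_width: 0.0488
grasp_force: 63.8
```

Call:
{"op": "jog_arm", "data": {"deltas": [{"delta_pos": [0, 0, -0.04], "yaw": 0, "fingers": 0}, {"delta_pos": [0, 0, -0.1], "yaw": 0, "fingers": 0}, {"delta_pos": [0, 0, -0.22], "yaw": 0, "fingers": 0}, {"delta_pos": [0, 0, -0.36], "yaw": 0, "fingers": 0}, {"delta_pos": [0, 0, -0.5], "yaw": 0, "fingers": 0}, {"delta_pos": [0, 0, -0.6], "yaw": 0, "fingers": 0}, {"delta_pos": [0, 0, -0.6], "yaw": 0, "fingers": 0}]}}

```text
clock: 14.95
eef_pos: [0.6746, 0.0134, 0.2359]
tool_rot: [-0.382, 0.924, -0.002, 0.005]
ft_force: [1.4, 0.5, -2.5]
grip_width: 0.0492
grasp_force: 63.0
```

Run:
```python
from h import *
plan(.601,-.276,.2,-83.5)
```

```text
delta [ 0.856 -0.509  0.117] yaw -1.146 | heading -135.1 pos [0.6746 0.0134 0.2359] w 0.0492 gf 63.0 q [ 0.02  0.6   0.56  1.52 -0.   -0.76] t 14.9 F [ 1.4  0.5 -2.5]
```

Call:
{"op": "jog_arm", "data": {"deltas": [{"delta_pos": [0.1, -0.06, 0], "yaw": -0.15, "fingers": 0}, {"delta_pos": [0.22, -0.13, 0], "yaw": -0.33, "fingers": 0}, {"delta_pos": [0.35, -0.21, 0], "yaw": -0.5, "fingers": 0}, {"delta_pos": [0.48, -0.29, 0.02], "yaw": -0.67, "fingers": 0}, {"delta_pos": [0.6, -0.36, 0.04], "yaw": -0.83, "fingers": 0}, {"delta_pos": [0.72, -0.43, 0.06], "yaw": -1, "fingers": 0}, {"delta_pos": [0.8, -0.48, 0.1], "yaw": -1, "fingers": 0}, {"delta_pos": [0.856, -0.509, 0.117], "yaw": -1, "fingers": 0}, {"delta_pos": [0.856, -0.509, 0.117], "yaw": -1, "fingers": 0}, {"delta_pos": [0.856, -0.509, 0.117], "yaw": -1, "fingers": 0}]}}

```text
clock: 15.95
eef_pos: [0.5977, -0.2755, 0.1932]
tool_rot: [-0.706, 0.708, 0.001, -0.0]
ft_force: [-0.3, 0.8, -2.2]
grip_width: 0.0488
grasp_force: 62.8
```

Run:
```python
from h import *
im,W=cam("top")
zp=.05
o=ortho(im,W,.56,.76,-.08,.12,3000,zp)
h=ortho(np.nan_to_num(W[...,2]).astype(np.float32),W,.56,.76,-.08,.12,3000,zp)
m=((h>.039)&(h<.07)).astype(np.uint8); m=cv2.morphologyEx(m,cv2.MORPH_OPEN,np.ones((31,31)))
print(rect(m,.76,.12,3000))
cs=cv2.findContours(m,0,2)[0]; cv2.drawContours(o,cs,-1,(0,255,0),1)
save(o,"c.png")
plan(.601,-.276,.07,-83.5)
```

```text
(array([0.6678333 , 0.01066666], dtype=float32), np.float32(0.11566663), np.float32(0.053999998), np.float32(0.0))
delta [ 0.005 -0.007  0.416] yaw -0.144 | heading -90.0 pos [ 0.5988 -0.2746  0.1947] w 0.0488 gf 62.8 q [-0.43  0.58  0.42  1.41  0.   -2.  ] t 16.1 F [ 0.5  0.8 -2. ]
```

View pics/c.png

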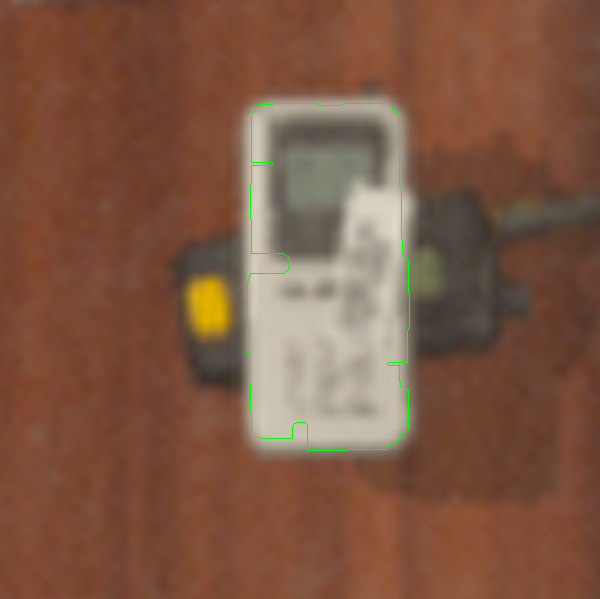

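The handset centre is near (327,277), so about (0.668, 0.011), with its long axis within about 1° of x. Now lowering the adapter.

Call:
{"op": "jog_arm", "data": {"deltas": [{"delta_pos": [0.005, -0.007, 0.1], "yaw": -0.144, "fingers": 0}, {"delta_pos": [0.005, -0.007, 0.22], "yaw": -0.144, "fingers": 0}, {"delta_pos": [0.005, -0.007, 0.34], "yaw": -0.144, "fingers": 0}, {"delta_pos": [0.005, -0.007, 0.44], "yaw": -0.144, "fingers": 0}, {"delta_pos": [0.005, -0.007, 0.51], "yaw": -0.144, "fingers": 0}, {"delta_pos": [0.005, -0.007, 0.55], "yaw": -0.144, "fingers": 0}, {"delta_pos": [0.005, -0.007, 0.58], "yaw": -0.144, "fingers": 0}, {"delta_pos": [0.005, -0.007, 0.58], "yaw": -0.144, "fingers": 0}, {"delta_pos": [0.005, -0.007, 0.58], "yaw": -0.144, "fingers": 0}]}}

```text
clock: 17.0
eef_pos: [0.6013, -0.2777, 0.0217]
tool_rot: [0.746, -0.666, 0.001, -0.0]
ft_force: [-1.2, -1.2, -2.7]
grip_width: 0.049
grasp_force: 62.8
```

Run:
```python
from h import *
plan(.601,-.276,.008,-83.5)
```

```text
delta [-0.006  0.     0.045] yaw -0.002 | heading -83.6 pos [ 0.6013 -0.2777  0.0217] w 0.049 gf 62.8 q [-0.43  0.7   0.18  1.04  0.   -2.12] t 17.0 F [-1.2 -1.2 -2.7]
```

Call:
{"op": "jog_arm", "data": {"deltas": [{"delta_pos": [-0.005, 0, 0.015], "yaw": 0, "fingers": 0}, {"delta_pos": [-0.005, 0, 0.03], "yaw": 0, "fingers": 0}, {"delta_pos": [-0.005, 0, 0.042], "yaw": 0, "fingers": 0}, {"delta_pos": [-0.005, 0, 0.042], "yaw": 0, "fingers": 0}, {"delta_pos": [-0.005, 0, 0.042], "yaw": 0, "fingers": 0}]}}

```text
clock: 17.5
eef_pos: [0.6004, -0.2762, 0.0087]
tool_rot: [0.745, -0.667, 0.0, -0.0]
ft_force: [-2.2, 1.7, 2.7]
grip_width: 0.049
grasp_force: 63.5
```

Call:
{"op": "jog_arm", "data": {"deltas": [{"delta_pos": [0, 0, 0], "yaw": 0, "fingers": 0.66}, {"delta_pos": [0, 0, 0], "yaw": 0, "fingers": 0.66}, {"delta_pos": [0, 0, 0], "yaw": 0, "fingers": 0.66}, {"delta_pos": [0, 0, 0], "yaw": 0, "fingers": 0.66}, {"delta_pos": [0, 0, 0], "yaw": 0, "fingers": 0.66}]}}

```text
clock: 18.0
eef_pos: [0.6001, -0.2761, 0.0077]
tool_rot: [0.745, -0.667, -0.0, 0.0]
ft_force: [-0.8, -0.3, -0.2]
grip_width: 0.0566
grasp_force: 0.0
```

Call:
{"op": "jog_arm", "data": {"deltas": [{"delta_pos": [0, 0, -0.04], "yaw": 0, "fingers": 0.66}, {"delta_pos": [0, 0, -0.14], "yaw": 0, "fingers": 0.66}, {"delta_pos": [0, 0, -0.3], "yaw": 0, "fingers": 1}, {"delta_pos": [0, 0, -0.45], "yaw": 0, "fingers": 1}, {"delta_pos": [0, 0, -0.6], "yaw": 0, "fingers": 1}, {"delta_pos": [0, 0, -0.7], "yaw": 0, "fingers": 1}, {"delta_pos": [0, 0, -0.7], "yaw": 0, "fingers": 1}]}}

```text
clock: 18.7
eef_pos: [0.6028, -0.2773, 0.2259]
tool_rot: [0.745, -0.667, 0.006, -0.002]
ft_force: [0.7, -0.4, 0.1]
grip_width: 0.0852
grasp_force: 0.0
```

Run:
```python
from h import *
plan(.668,.011,.2,-179); 
im,W=cam("top"); save(cv2.resize(im[130:230,340:460],None,fx=4,fy=4,interpolation=cv2.INTER_CUBIC),"d.png")
```

```text
delta [-0.931 -0.322  0.084] yaw 2.12 | heading -83.6 pos [ 0.6028 -0.2773  0.2259] w 0.0852 gf 0.0 q [-0.43  0.57  0.49  1.48 -0.   -2.11] t 18.7 F [ 0.7 -0.4  0.1]
```

View pics/d.png

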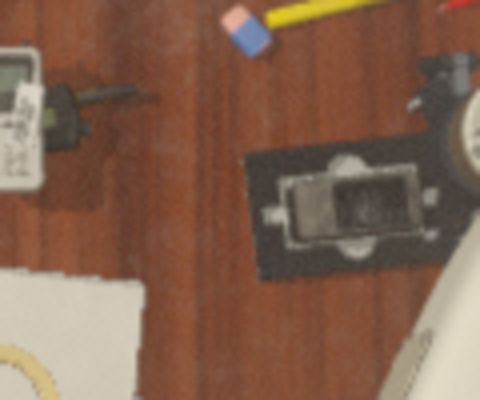

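The adapter is seated squarely at (355,207). Next is the handset.

Call:
{"op": "jog_arm", "data": {"deltas": [{"delta_pos": [-0.93, -0.32, 0], "yaw": 1, "fingers": 1}, {"delta_pos": [-0.93, -0.32, 0], "yaw": 1, "fingers": 1}, {"delta_pos": [-0.93, -0.32, 0], "yaw": 1, "fingers": 1}, {"delta_pos": [-0.93, -0.32, 0], "yaw": 1, "fingers": 1}, {"delta_pos": [-0.93, -0.32, 0], "yaw": 1, "fingers": 1}, {"delta_pos": [-0.93, -0.32, 0], "yaw": 1, "fingers": 1}, {"delta_pos": [-0.93, -0.32, 0], "yaw": 1, "fingers": 1}]}}

```text
clock: 19.45
eef_pos: [0.6642, 0.0188, 0.2159]
tool_rot: [-0.437, 0.899, 0.002, -0.001]
ft_force: [0.2, 0.3, -1.0]
grip_width: 0.0853
grasp_force: 0.0
```

Call:
{"op": "jog_arm", "data": {"deltas": [{"delta_pos": [0, 0, 0], "yaw": 1, "fingers": 1}, {"delta_pos": [0, 0, 0], "yaw": 1, "fingers": 1}, {"delta_pos": [0, 0, 0], "yaw": 1, "fingers": 1}, {"delta_pos": [0, 0, 0], "yaw": 1, "fingers": 1}, {"delta_pos": [0, 0, 0], "yaw": 1, "fingers": 1}, {"delta_pos": [0, 0, 0], "yaw": 1, "fingers": 1}]}}

```text
clock: 20.05
eef_pos: [0.6635, 0.0112, 0.2164]
tool_rot: [-0.054, 0.999, -0.0, -0.001]
ft_force: [-0.2, -0.0, 0.6]
grip_width: 0.0852
grasp_force: 0.0
```

Run:
```python
from h import *
plan(.668,.011,.08,-179)
```

```text
delta [-0.016 -0.002  0.455] yaw 0.115 | heading -173.8 pos [0.6635 0.0112 0.2164] w 0.0852 gf 0.0 q [ 0.02  0.59  0.49  1.48 -0.   -0.09] t 20.1 F [-0.2 -0.   0.6]
```

Call:
{"op": "jog_arm", "data": {"deltas": [{"delta_pos": [-0.014, -0.002, 0.15], "yaw": 0.115, "fingers": 1}, {"delta_pos": [-0.014, -0.002, 0.3], "yaw": 0.115, "fingers": 1}, {"delta_pos": [-0.014, -0.002, 0.4], "yaw": 0.115, "fingers": 1}, {"delta_pos": [-0.014, -0.002, 0.5], "yaw": 0.115, "fingers": 1}, {"delta_pos": [-0.014, -0.002, 0.5], "yaw": 0.115, "fingers": 1}, {"delta_pos": [-0.014, -0.002, 0.5], "yaw": 0.115, "fingers": 1}]}}

```text
clock: 20.65
eef_pos: [0.6677, 0.0113, 0.067]
tool_rot: [-0.011, 1.0, -0.0, -0.001]
ft_force: [1.7, -0.8, 1.0]
grip_width: 0.0853
grasp_force: 0.0
```

Run:
```python
from h import *
plan(.668,.011,.028,-179)
```

```text
delta [-0.002 -0.001  0.13 ] yaw 0.005 | heading -178.8 pos [0.6677 0.0113 0.067 ] w 0.0853 gf 0.0 q [ 0.02  0.68  0.25  1.15 -0.   -0.  ] t 20.6 F [ 1.7 -0.8  1. ]
```

Call:
{"op": "jog_arm", "data": {"deltas": [{"delta_pos": [-0.001, 0, 0.06], "yaw": 0, "fingers": 1}, {"delta_pos": [-0.001, 0, 0.1], "yaw": 0, "fingers": 1}, {"delta_pos": [-0.001, 0, 0.127], "yaw": 0, "fingers": 1}, {"delta_pos": [-0.001, 0, 0.127], "yaw": 0, "fingers": 1}, {"delta_pos": [-0.001, 0, 0.127], "yaw": 0, "fingers": 1}]}}

```text
clock: 21.15
eef_pos: [0.6692, 0.0117, 0.0303]
tool_rot: [-0.011, 1.0, -0.0, 0.0]
ft_force: [0.6, 0.3, 1.0]
grip_width: 0.0855
grasp_force: 0.0
```

Call:
{"op": "jog_arm", "data": {"deltas": [{"delta_pos": [0, 0, 0], "yaw": 0, "fingers": 0}, {"delta_pos": [0, 0, 0], "yaw": 0, "fingers": 0}, {"delta_pos": [0, 0, 0], "yaw": 0, "fingers": 0}, {"delta_pos": [0, 0, 0], "yaw": 0, "fingers": 0}, {"delta_pos": [0, 0, 0], "yaw": 0, "fingers": 0}, {"delta_pos": [0, 0, 0], "yaw": 0, "fingers": 0}, {"delta_pos": [0, 0, 0], "yaw": 0, "fingers": 0}]}}

```text
clock: 21.85
eef_pos: [0.6698, 0.0118, 0.0309]
tool_rot: [-0.011, 1.0, 0.0, 0.001]
ft_force: [-0.9, -0.0, 5.8]
grip_width: 0.0522
grasp_force: 63.5
```

Call:
{"op": "jog_arm", "data": {"deltas": [{"delta_pos": [0, 0, -0.04], "yaw": 0, "fingers": 0}, {"delta_pos": [0, 0, -0.1], "yaw": 0, "fingers": 0}, {"delta_pos": [0, 0, -0.22], "yaw": 0, "fingers": 0}, {"delta_pos": [0, 0, -0.36], "yaw": 0, "fingers": 0}, {"delta_pos": [0, 0, -0.5], "yaw": 0, "fingers": 0}, {"delta_pos": [0, 0, -0.65], "yaw": 0, "fingers": 0}, {"delta_pos": [0, 0, -0.75], "yaw": 0, "fingers": 0}, {"delta_pos": [0, 0, -0.75], "yaw": 0, "fingers": 0}]}}

```text
clock: 22.65
eef_pos: [0.671, 0.0118, 0.2613]
tool_rot: [-0.011, 1.0, 0.0, 0.005]
ft_force: [1.2, -0.1, -1.4]
grip_width: 0.0523
grasp_force: 63.1
```

Run:
```python
from h import *
plan(.3855,-.315,.25,94)
```

```text
delta [ 0.975 -1.069  0.028] yaw 1.938 | heading -178.8 pos [0.671  0.0118 0.2613] w 0.0523 gf 63.1 q [ 0.02  0.59  0.61  1.58  0.   -0.  ] t 22.6 F [ 1.2 -0.1 -1.4]
```

Call:
{"op": "jog_arm", "data": {"deltas": [{"delta_pos": [0.08, -0.1, 0], "yaw": 0.1, "fingers": 0}, {"delta_pos": [0.18, -0.22, 0], "yaw": 0.25, "fingers": 0}, {"delta_pos": [0.29, -0.34, 0], "yaw": 0.4, "fingers": 0}, {"delta_pos": [0.4, -0.46, 0], "yaw": 0.55, "fingers": 0}, {"delta_pos": [0.51, -0.57, 0], "yaw": 0.7, "fingers": 0}, {"delta_pos": [0.62, -0.69, 0], "yaw": 0.85, "fingers": 0}, {"delta_pos": [0.73, -0.81, 0], "yaw": 1, "fingers": 0}, {"delta_pos": [0.83, -0.92, 0], "yaw": 1, "fingers": 0}, {"delta_pos": [0.9, -0.99, 0], "yaw": 1, "fingers": 0}, {"delta_pos": [0.9, -0.99, 0], "yaw": 1, "fingers": 0}]}}

```text
clock: 23.65
eef_pos: [0.4018, -0.2927, 0.2534]
tool_rot: [0.375, 0.927, -0.0, -0.002]
ft_force: [0.0, -0.0, -1.5]
grip_width: 0.0524
grasp_force: 63.2
```

Call:
{"op": "jog_arm", "data": {"deltas": [{"delta_pos": [0, 0, 0.1], "yaw": 0.2, "fingers": 0}, {"delta_pos": [0, 0, 0.2], "yaw": 0.4, "fingers": 0}, {"delta_pos": [0, 0, 0.25], "yaw": 0.6, "fingers": 0}, {"delta_pos": [0, 0, 0.3], "yaw": 0.8, "fingers": 0}, {"delta_pos": [0, 0, 0.3], "yaw": 0.93, "fingers": 0}, {"delta_pos": [0, 0, 0.3], "yaw": 0.93, "fingers": 0}, {"delta_pos": [0, 0, 0.3], "yaw": 0.93, "fingers": 0}]}}

```text
clock: 24.35
eef_pos: [0.4054, -0.2903, 0.1642]
tool_rot: [0.678, 0.735, 0.0, -0.001]
ft_force: [-0.1, 0.3, -1.3]
grip_width: 0.0527
grasp_force: 63.2
```

Run:
```python
from h import *
plan(.3855,-.315,.05,94)
im,W=cam("top")
zp=.028
o=ortho(im,W,.56,.76,-.12,.12,2500,zp)
h=ortho(np.nan_to_num(W[...,2]).astype(np.float32),W,.56,.76,-.12,.12,2500,zp)
m=((h>.016)&(h<.05)).astype(np.uint8); m=cv2.morphologyEx(m,cv2.MORPH_OPEN,np.ones((71,71)))
print(rect(m,.76,.12,2500))
cs=cv2.findContours(m,0,2)[0]; cv2.drawContours(o,cs,-1,(0,255,0),1)
save(o,"e.png")
```

```text
delta [-0.077 -0.072  0.381] yaw 0.013 | heading 94.6 pos [ 0.4054 -0.2903  0.1642] w 0.0527 gf 63.2 q [-0.62  0.28 -0.12  1.17  0.    0.87] t 24.4 F [-0.1  0.3 -1.3]
(array([ 0.6711999 , -0.01660001], dtype=float32), np.float32(0.051200032), np.float32(0.0492), np.float32(0.0))
```

View pics/e.png

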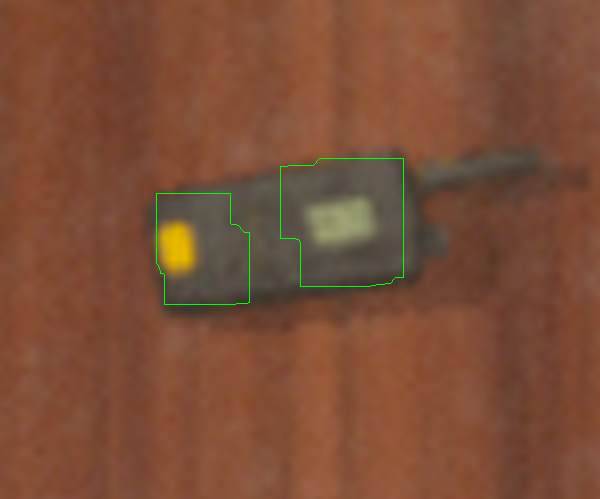

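The radio body spans (150,190) to (420,277) with its antenna to the right. That puts the body centre at about (0.666, 0.006) and the x axis at about +8°. Lowering the handset first.

Call:
{"op": "jog_arm", "data": {"deltas": [{"delta_pos": [-0.04, -0.04, 0.05], "yaw": 0.013, "fingers": 0}, {"delta_pos": [-0.077, -0.072, 0.13], "yaw": 0.013, "fingers": 0}, {"delta_pos": [-0.077, -0.072, 0.23], "yaw": 0.013, "fingers": 0}, {"delta_pos": [-0.077, -0.072, 0.33], "yaw": 0.013, "fingers": 0}, {"delta_pos": [-0.077, -0.072, 0.4], "yaw": 0.013, "fingers": 0}, {"delta_pos": [-0.077, -0.072, 0.44], "yaw": 0.013, "fingers": 0}, {"delta_pos": [-0.077, -0.072, 0.46], "yaw": 0.013, "fingers": 0}, {"delta_pos": [-0.077, -0.072, 0.46], "yaw": 0.013, "fingers": 0}]}}

```text
clock: 25.3
eef_pos: [0.3857, -0.3156, 0.0266]
tool_rot: [0.683, 0.73, -0.0, -0.0]
ft_force: [0.4, 0.3, -1.1]
grip_width: 0.0526
grasp_force: 63.2
```

Run:
```python
from h import *
plan(.3855,-.315,.0075,94)
```

```text
delta [ 0.002 -0.     0.064] yaw -0.004 | heading 93.8 pos [ 0.3857 -0.3156  0.0266] w 0.0526 gf 63.2 q [-0.69  0.43 -0.31  0.83  0.    0.82] t 25.3 F [ 0.4  0.3 -1.1]
```

Call:
{"op": "jog_arm", "data": {"deltas": [{"delta_pos": [0, 0, 0.02], "yaw": 0, "fingers": 0}, {"delta_pos": [0, 0, 0.04], "yaw": 0, "fingers": 0}, {"delta_pos": [0, 0, 0.055], "yaw": 0, "fingers": 0}, {"delta_pos": [0, 0, 0.063], "yaw": 0, "fingers": 0}, {"delta_pos": [0, 0, 0.063], "yaw": 0, "fingers": 0}, {"delta_pos": [0, 0, 0.063], "yaw": 0, "fingers": 0}]}}

```text
clock: 25.9
eef_pos: [0.3856, -0.3156, 0.0079]
tool_rot: [0.683, 0.73, 0.0, 0.0]
ft_force: [-0.6, 0.4, 0.5]
grip_width: 0.0524
grasp_force: 63.3
```

Call:
{"op": "jog_arm", "data": {"deltas": [{"delta_pos": [0, 0, 0.002], "yaw": 0, "fingers": 0}, {"delta_pos": [0, 0, 0.002], "yaw": 0, "fingers": 0.7}, {"delta_pos": [0, 0, 0.002], "yaw": 0, "fingers": 0.7}, {"delta_pos": [0, 0, 0.002], "yaw": 0, "fingers": 0.7}, {"delta_pos": [0, 0, 0.002], "yaw": 0, "fingers": 0.7}, {"delta_pos": [0, 0, 0.002], "yaw": 0, "fingers": 0.7}]}}

```text
clock: 26.5
eef_pos: [0.3856, -0.3156, 0.0071]
tool_rot: [0.683, 0.73, -0.0, -0.0]
ft_force: [-0.2, 0.2, 0.3]
grip_width: 0.0598
grasp_force: 0.0
```

Call:
{"op": "jog_arm", "data": {"deltas": [{"delta_pos": [0, 0, -0.04], "yaw": 0, "fingers": 0.7}, {"delta_pos": [0, 0, -0.14], "yaw": 0, "fingers": 0.7}, {"delta_pos": [0, 0, -0.3], "yaw": 0, "fingers": 1}, {"delta_pos": [0, 0, -0.45], "yaw": 0, "fingers": 1}, {"delta_pos": [0, 0, -0.6], "yaw": 0, "fingers": 1}, {"delta_pos": [0, 0, -0.75], "yaw": 0, "fingers": 1}, {"delta_pos": [0, 0, -0.85], "yaw": 0, "fingers": 1}, {"delta_pos": [0, 0, -0.85], "yaw": 0, "fingers": 1}]}}

```text
clock: 27.3
eef_pos: [0.3876, -0.3172, 0.2686]
tool_rot: [0.683, 0.73, 0.0, 0.006]
ft_force: [0.1, 0.0, 0.2]
grip_width: 0.0854
grasp_force: 0.0
```

Run:
```python
from h import *
plan(.666,.006,.22,98); 
im,W=cam("top"); save(cv2.resize(im[210:280,390:490],None,fx=4,fy=4,interpolation=cv2.INTER_CUBIC),"f.png")
o=ortho(im,W,.56,.76,-.12,.12,2500,.028)
g=cv2.cvtColor(o,cv2.COLOR_RGB2HSV)
m=((g[...,1]<125)).astype(np.uint8); m=cv2.morphologyEx(m,cv2.MORPH_OPEN,np.ones((61,61)))
print(rect(m,.76,.12,2500))
```

```text
delta [1.015 0.996 0.162] yaw -0.094 | heading 93.8 pos [ 0.3876 -0.3172  0.2686] w 0.0854 gf 0.0 q [-0.69  0.22  0.08  1.41  0.    0.82] t 27.3 F [0.1 0.  0.2]
(array([ 0.667794  , -0.00406526], dtype=float32), np.float32(0.09389402), np.float32(0.056627024), np.float32(95.042435))
```

View pics/f.png

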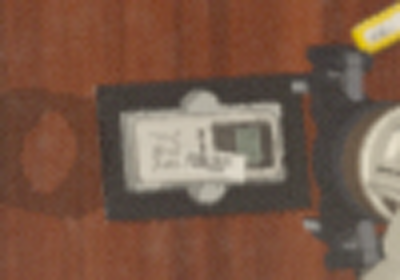

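The handset lies inside its pocket at (205,145), straight. Next is the radio.

Call:
{"op": "jog_arm", "data": {"deltas": [{"delta_pos": [0.98, 0.96, 0], "yaw": -0.094, "fingers": 1}, {"delta_pos": [0.98, 0.96, 0], "yaw": -0.094, "fingers": 1}, {"delta_pos": [0.98, 0.96, 0], "yaw": -0.094, "fingers": 1}, {"delta_pos": [0.98, 0.96, 0], "yaw": -0.094, "fingers": 1}, {"delta_pos": [0.98, 0.96, 0], "yaw": -0.094, "fingers": 1}, {"delta_pos": [0.98, 0.96, 0], "yaw": -0.094, "fingers": 1}, {"delta_pos": [0.98, 0.96, 0.1], "yaw": -0.094, "fingers": 1}, {"delta_pos": [0.98, 0.96, 0.16], "yaw": -0.094, "fingers": 1}, {"delta_pos": [0.98, 0.96, 0.16], "yaw": -0.094, "fingers": 1}, {"delta_pos": [0.98, 0.96, 0.16], "yaw": -0.094, "fingers": 1}, {"delta_pos": [0.98, 0.96, 0.16], "yaw": -0.094, "fingers": 1}]}}

```text
clock: 28.5
eef_pos: [0.6523, -0.003, 0.212]
tool_rot: [0.656, 0.755, -0.002, -0.002]
ft_force: [0.2, -0.1, 0.0]
grip_width: 0.0854
grasp_force: 0.0
```

Run:
```python
from h import *
plan(.667,.005,.06,98)
```

```text
delta [0.019 0.055 0.506] yaw 0.001 | heading 98.1 pos [ 0.6523 -0.003   0.212 ] w 0.0854 gf 0.0 q [-0.    0.57  0.44  1.45 -0.    1.43] t 28.5 F [ 0.2 -0.1  0. ]
```

Call:
{"op": "jog_arm", "data": {"deltas": [{"delta_pos": [0.019, 0.055, 0.15], "yaw": 0, "fingers": 1}, {"delta_pos": [0.019, 0.055, 0.3], "yaw": 0, "fingers": 1}, {"delta_pos": [0.019, 0.055, 0.42], "yaw": 0, "fingers": 1}, {"delta_pos": [0.019, 0.055, 0.506], "yaw": 0, "fingers": 1}, {"delta_pos": [0.019, 0.055, 0.506], "yaw": 0, "fingers": 1}, {"delta_pos": [0.019, 0.055, 0.506], "yaw": 0, "fingers": 1}]}}

```text
clock: 29.1
eef_pos: [0.6689, 0.0034, 0.0635]
tool_rot: [0.657, 0.754, 0.0, 0.0]
ft_force: [0.1, 0.8, 1.0]
grip_width: 0.0857
grasp_force: 0.0
```

Run:
```python
from h import *
plan(.667,.005,.012,98)
```

```text
delta [ 0.006 -0.006  0.172] yaw -0.002 | heading 97.9 pos [0.6689 0.0034 0.0635] w 0.0857 gf 0.0 q [ 0.01  0.68  0.25  1.14 -0.    1.44] t 29.1 F [0.1 0.8 1. ]
```

Call:
{"op": "jog_arm", "data": {"deltas": [{"delta_pos": [0.004, -0.004, 0.08], "yaw": 0, "fingers": 1}, {"delta_pos": [0.004, -0.004, 0.14], "yaw": 0, "fingers": 1}, {"delta_pos": [0.004, -0.004, 0.17], "yaw": 0, "fingers": 1}, {"delta_pos": [0.004, -0.004, 0.17], "yaw": 0, "fingers": 1}, {"delta_pos": [0.004, -0.004, 0.17], "yaw": 0, "fingers": 1}]}}

```text
clock: 29.6
eef_pos: [0.669, 0.0055, 0.0134]
tool_rot: [0.656, 0.755, 0.001, 0.001]
ft_force: [-0.2, 0.3, 1.3]
grip_width: 0.0854
grasp_force: 0.0
```

Call:
{"op": "jog_arm", "data": {"deltas": [{"delta_pos": [0, 0, 0], "yaw": 0, "fingers": 0}, {"delta_pos": [0, 0, 0], "yaw": 0, "fingers": 0}, {"delta_pos": [0, 0, 0], "yaw": 0, "fingers": 0}, {"delta_pos": [0, 0, 0], "yaw": 0, "fingers": 0}, {"delta_pos": [0, 0, 0], "yaw": 0, "fingers": 0}, {"delta_pos": [0, 0, 0], "yaw": 0, "fingers": 0}, {"delta_pos": [0, 0, 0], "yaw": 0, "fingers": 0}]}}

```text
clock: 30.3
eef_pos: [0.6686, 0.0057, 0.013]
tool_rot: [0.656, 0.755, 0.001, 0.001]
ft_force: [-1.4, -0.2, 5.5]
grip_width: 0.049
grasp_force: 62.9
```

Call:
{"op": "jog_arm", "data": {"deltas": [{"delta_pos": [0, 0, -0.04], "yaw": 0, "fingers": 0}, {"delta_pos": [0, 0, -0.1], "yaw": 0, "fingers": 0}, {"delta_pos": [0, 0, -0.2], "yaw": 0, "fingers": 0}, {"delta_pos": [0, 0, -0.3], "yaw": 0, "fingers": 0}, {"delta_pos": [0, 0, -0.4], "yaw": 0, "fingers": 0}, {"delta_pos": [0, 0, -0.4], "yaw": 0, "fingers": 0}]}}

```text
clock: 30.9
eef_pos: [0.6708, 0.0058, 0.1372]
tool_rot: [0.656, 0.755, 0.003, 0.004]
ft_force: [0.2, 0.2, -2.0]
grip_width: 0.0487
grasp_force: 62.6
```

Run:
```python
from h import *
plan(.6204,.3242,.13,79.6)
im,W=cam("top"); save(cv2.resize(im[120:210,290:390],None,fx=5,fy=5,interpolation=cv2.INTER_CUBIC),"g.png")
```

```text
delta [ 1.074 -0.018  0.023] yaw 0.409 | heading 98.0 pos [0.6708 0.0058 0.1372] w 0.0487 gf 62.6 q [0.01 0.62 0.35 1.29 0.   1.44] t 30.9 F [ 0.2  0.2 -2. ]
```

Call:
{"op": "jog_arm", "data": {"deltas": [{"delta_pos": [0.1, 0, 0], "yaw": 0.05, "fingers": 0}, {"delta_pos": [0.22, 0, 0], "yaw": 0.1, "fingers": 0}, {"delta_pos": [0.36, 0, 0], "yaw": 0.15, "fingers": 0}, {"delta_pos": [0.5, -0.01, 0], "yaw": 0.2, "fingers": 0}, {"delta_pos": [0.64, -0.01, 0], "yaw": 0.25, "fingers": 0}, {"delta_pos": [0.77, -0.01, 0], "yaw": 0.3, "fingers": 0}, {"delta_pos": [0.88, -0.015, 0], "yaw": 0.35, "fingers": 0}, {"delta_pos": [0.95, -0.015, 0], "yaw": 0.4, "fingers": 0}, {"delta_pos": [0.99, -0.018, 0], "yaw": 0.41, "fingers": 0}, {"delta_pos": [0.99, -0.018, 0], "yaw": 0.41, "fingers": 0}]}}

```text
clock: 31.95
eef_pos: [0.6194, 0.3003, 0.1293]
tool_rot: [0.767, 0.641, -0.002, -0.0]
ft_force: [1.4, 0.3, -3.3]
grip_width: 0.0487
grasp_force: 62.6
```

Run:
```python
from h import *
plan(.6204,.3242,.06,79.6)
im,W=cam("top"); im2,_=cam("scene")
save(np.hstack([cv2.resize(im[130:220,200:300],(400,360),interpolation=cv2.INTER_CUBIC),cv2.resize(im2[190:280,200:300],(400,360),interpolation=cv2.INTER_CUBIC)]),"g.png")
```

```text
delta [ 0.08  -0.01   0.231] yaw 0.003 | heading 79.7 pos [0.6194 0.3003 0.1293] w 0.0487 gf 62.6 q [0.45 0.68 0.42 1.32 0.   2.2 ] t 31.9 F [ 1.4  0.3 -3.3]
```

View pics/g.png

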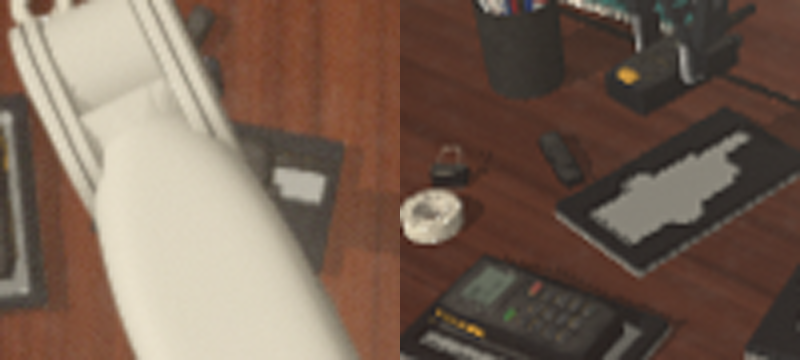

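Run:
```python
from h import *
im,W=cam("scene"); o=bot.get_obs(); p=o["eef_pos"][:2]
a=np.array([np.cos(np.radians(79.7)),np.sin(np.radians(79.7))]); b=np.array([a[1],-a[0]])
q=W[(W[...,2]>.11)&(W[...,2]<.15)]; d=q[:,:2]-p; s=d@a; t=d@b
k=(abs(t)<.045)&(abs(s)<.14); print(k.sum(),np.percentile(s[k],[0,1,3,5,95,99,100]).round(3),np.percentile(t[k],[1,5,95,99]).round(3))
print(np.histogram(s[k],bins=np.arange(-.14,.14,.01)))
```

```text
422 [-0.1   -0.096 -0.082 -0.073  0.057  0.058  0.06 ] [-0.038 -0.031  0.02   0.026]
(array([ 0,  0,  0,  1,  6,  7,  9,  4,  8, 14, 24, 17, 15, 26, 40, 52, 43,
       40, 40, 76,  0,  0,  0,  0,  0,  0,  0,  0]), array([-1.40000000e-01, -1.30000000e-01, -1.20000000e-01, -1.10000000e-01,
       -1.00000000e-01, -9.00000000e-02, -8.00000000e-02, -7.00000000e-02,
       -6.00000000e-02, -5.00000000e-02, -4.00000000e-02, -3.00000000e-02,
       -2.00000000e-02, -1.00000000e-02,  1.11022302e-16,  1.00000000e-02,
        2.00000000e-02,  3.00000000e-02,  4.00000000e-02,  5.00000000e-02,
        6.00000000e-02,  7.00000000e-02,  8.00000000e-02,  9.00000000e-02,
        1.00000000e-01,  1.10000000e-01,  1.20000000e-01,  1.30000000e-01,
        1.40000000e-01]))
```

Held level. The left end is +58 mm and the antenna tip −100 mm from the tool, so the grasp is at radio y ≈ +22 mm and the tool target becomes (0.620, 0.321).

Call:
{"op": "jog_arm", "data": {"deltas": [{"delta_pos": [0.04, -0.005, 0.03], "yaw": 0, "fingers": 0}, {"delta_pos": [0.07, -0.008, 0.1], "yaw": 0, "fingers": 0}, {"delta_pos": [0.07, -0.008, 0.17], "yaw": 0, "fingers": 0}, {"delta_pos": [0.07, -0.008, 0.24], "yaw": 0, "fingers": 0}, {"delta_pos": [0.07, -0.008, 0.28], "yaw": 0, "fingers": 0}, {"delta_pos": [0.07, -0.008, 0.305], "yaw": 0, "fingers": 0}, {"delta_pos": [0.07, -0.008, 0.305], "yaw": 0, "fingers": 0}, {"delta_pos": [0.07, -0.008, 0.305], "yaw": 0, "fingers": 0}]}}

```text
clock: 32.9
eef_pos: [0.6231, 0.3203, 0.0408]
tool_rot: [0.769, 0.64, 0.001, 0.0]
ft_force: [0.9, 0.4, -2.3]
grip_width: 0.0489
grasp_force: 62.6
```

Run:
```python
from h import *
plan(.620,.3213,.0175,79.6)
```

```text
delta [ 0.001 -0.011  0.078] yaw -0.001 | heading 79.5 pos [0.6231 0.3203 0.0408] w 0.0489 gf 62.6 q [0.47 0.76 0.34 1.15 0.   2.23] t 32.9 F [ 0.9  0.4 -2.3]
```

Call:
{"op": "jog_arm", "data": {"deltas": [{"delta_pos": [0.001, -0.008, 0.015], "yaw": 0, "fingers": 0}, {"delta_pos": [0.001, -0.008, 0.03], "yaw": 0, "fingers": 0}, {"delta_pos": [0.001, -0.008, 0.045], "yaw": 0, "fingers": 0}, {"delta_pos": [0.001, -0.008, 0.06], "yaw": 0, "fingers": 0}, {"delta_pos": [0.001, -0.008, 0.068], "yaw": 0, "fingers": 0}, {"delta_pos": [0.001, -0.008, 0.072], "yaw": 0, "fingers": 0}, {"delta_pos": [0.001, -0.008, 0.072], "yaw": 0, "fingers": 0}]}}

```text
clock: 33.6
eef_pos: [0.6201, 0.3209, 0.0183]
tool_rot: [0.768, 0.64, 0.0, 0.0]
ft_force: [-0.1, 0.4, -2.6]
grip_width: 0.0489
grasp_force: 62.6
```

Call:
{"op": "jog_arm", "data": {"deltas": [{"delta_pos": [0, 0, 0.004], "yaw": 0, "fingers": 0}, {"delta_pos": [0, 0, 0.004], "yaw": 0, "fingers": 0}, {"delta_pos": [0, 0, 0.004], "yaw": 0, "fingers": 0}]}}

```text
clock: 33.9
eef_pos: [0.6203, 0.3211, 0.0181]
tool_rot: [0.768, 0.64, 0.001, 0.0]
ft_force: [-2.9, -1.2, 4.3]
grip_width: 0.049
grasp_force: 63.4
```

Contact: the wrist force went from −2.6 to +4.3 N. Releasing.

Call:
{"op": "jog_arm", "data": {"deltas": [{"delta_pos": [0, 0, 0], "yaw": 0, "fingers": 0.7}, {"delta_pos": [0, 0, 0], "yaw": 0, "fingers": 0.7}, {"delta_pos": [0, 0, 0], "yaw": 0, "fingers": 0.7}, {"delta_pos": [0, 0, 0], "yaw": 0, "fingers": 0.7}, {"delta_pos": [0, 0, 0], "yaw": 0, "fingers": 0.7}]}}

```text
clock: 34.4
eef_pos: [0.6202, 0.3209, 0.017]
tool_rot: [0.768, 0.64, 0.0, -0.0]
ft_force: [-0.0, 1.0, 0.8]
grip_width: 0.0597
grasp_force: 0.0
```

Call:
{"op": "jog_arm", "data": {"deltas": [{"delta_pos": [0, 0, -0.04], "yaw": 0, "fingers": 0.7}, {"delta_pos": [0, 0, -0.14], "yaw": 0, "fingers": 0.7}, {"delta_pos": [0, 0, -0.3], "yaw": 0, "fingers": 0.7}, {"delta_pos": [0, 0, -0.45], "yaw": 0, "fingers": 0.7}, {"delta_pos": [0, 0, -0.6], "yaw": 0, "fingers": 0.7}, {"delta_pos": [-0.1, 0, -0.7], "yaw": 0, "fingers": 0.7}, {"delta_pos": [-0.25, 0, -0.8], "yaw": 0, "fingers": 0.7}, {"delta_pos": [-0.4, 0, -0.8], "yaw": 0, "fingers": 0.7}, {"delta_pos": [-0.55, 0, -0.8], "yaw": 0, "fingers": 0.7}, {"delta_pos": [-0.7, 0, -0.8], "yaw": 0, "fingers": 0.7}, {"delta_pos": [-0.85, 0, -0.8], "yaw": 0, "fingers": 0.7}, {"delta_pos": [-0.85, 0, -0.8], "yaw": 0, "fingers": 0.7}]}}

```text
clock: 35.6
eef_pos: [0.573, 0.0649, 0.259]
tool_rot: [0.771, 0.637, 0.0, 0.001]
ft_force: [0.8, 0.5, -0.2]
grip_width: 0.0603
grasp_force: 0.0
```

Run:
```python
from h import *
im,W=cam("top"); print(bot.get_obs()["eef_pos"])
N=dict(radio=(.616,.3,14),mouse=(.412,.3365,20),adapter=(.601,-.276,14),handset=(.3855,-.315,14))
t=[ortho(im,W,x-.11,x+.11-1e-6,y-.12,y+.12-1e-6,1000,.025) for x,y,_ in N.values()]
t=[cv2.resize(a,(400,300),interpolation=cv2.INTER_CUBIC) for a in t]
save(np.vstack([np.hstack(t[:2]),np.hstack(t[2:])]),"end.png")
for n,(x,y,_) in N.items():
    k=(np.hypot(W[...,0]-x,W[...,1]-y)<.02); print(n,"top z",np.median(W[k][:,2]).round(4),k.sum())
```

```text
[0.57362737 0.06746059 0.25880736]
radio top z 0.0339 118
mouse top z 0.036 119
adapter top z 0.034 116
handset top z 0.0264 118
```

View pics/end.png

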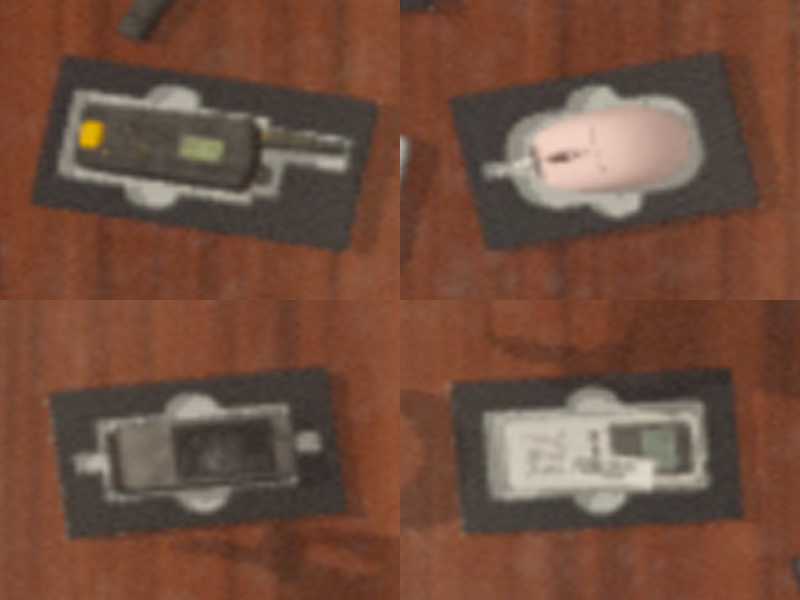

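All four are seated in their pockets, and their top heights match being on the floor. Handing in.

```bash
python3 -c "
from workcell import bot
print(bot.job_done())"
```

```text
the job is handed in; nothing more can be done
None
```

I took the pile apart and set the mouse, adapter, handset and radio flat in their own inserts; the last picture and top heights show all four seated, and the job was handed in at about 36 s (no verdict came back).

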